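# Take the flat battery out of the cordless stirrer and put it on charge

## Task

The battery of the cordless stirrer is flat. First roll its speed thumbwheel to 0, so that it cannot start up by itself later; then squeeze the pack's blue snap tab, draw the pack straight out of its sloping bay and stand it upright, foot down, in the charger's well, setting it down without dropping it. Leave the flask standing on the stirrer's plate, and the dropper bottle and petri dish where they are.

Things in the scene. Friction and masses are not known exactly. Their poses are not given: they have to be found in the camera images.
- stirrer: white magnetic stirrer, fixed, 240 mm deep (x), 200 wide (y). Origin: centre of its underside; x to its rear, y to its left. Rear: flat deck with a round white plate (116 mm across, top at z = 112 mm, centre x = +61) that carries the flask. Front: console rising to the rear at 30 deg, from (x, z) = (-120, 35) to (0, 104) mm; battery bay on its right, thumbwheel on its left
- bay_mouth (a point): centre of the battery bay's mouth, in the sloping panel's plane; x up the slope, y to the stirrer's left, z out of the panel (30 deg from vertical, leaning to the stirrer's front): the pack comes out along z. Bay 50 mm deep, 60 mm in x; play round the pack 2 mm in x, 1.5 mm in y. A 2.5 mm thick lip on its right (-y) side holds the pack's hook
- pack: dark grey battery pack, 0.24 kg, 56 (x) by 45.5 (y) by 80 mm (z). Origin: centre of its foot; z towards its head. In the bay its axes are those of bay_mouth, 50 mm of it is sunk and the head stands 30 mm out. Its +y face (y = +22.75 mm) is rigid, the tab covers its -y side: pinch the head across these two, fingertips close to the panel. A pull on its x faces does not release it
- tab_pad (a point): middle of the ribbed outer face of the pack's blue snap tab, tab unpressed (x 0, y -22.75, z 66 mm in the pack's frame, axes of the pack). The tab is a 30 mm wide sprung lever, pivoted 4 mm above the foot, its free end beside the head up to z = 76 mm. Its hook (tip at y = -27.25, upper face at z = 46 mm) catches 3 mm under the bay's lip
- pack_tab (a joint): angle of the snap tab, rad: 0 sprung out (latched when the pack is home), 0.14 fully in, against its stop; 0.125 frees the hook surely. Pressing takes 4 N at first, 10 to 13 N fully in, and moves the tab 7 to 9 mm towards the pack, so the pinched width falls from 45.5 to about 38 mm; it springs back when let go
- wheel_top (a point): top of the black knurled thumbwheel, 11 mm above the panel; fixed to the stirrer, axes as bay_mouth. The wheel is 64 mm across, 12 mm wide; its axle lies along y, 32 mm under this point; it stands out of a 55 mm long slot. Roll it by dragging a fingertip, kept pressed on its edge (5 to 10 N), along the slope: 32 mm of drag is 1 rad
- speed_wheel (a joint): angle of the thumbwheel, rad; the digit shown is angle / 0.628 (0 shows 0, 0.628 shows 1 ...). It starts between 1 and 5 and is to be rolled back to angle 0, not on through 9. Rolling its top up the slope makes it grow, down the slope (to the stirrer's front) makes it fall. No stops or clicks; it stays where it is left by friction, 1.1 N at the edge
- digit_window (a point): centre of the steel-framed 14 x 14 mm window in the panel, beside the wheel on its right, that shows one white digit, read from the stirrer's front; 0 is on a red field, the others on black. Axes as bay_mouth
- charger: white charging dock, fixed, 112 (x) by 76 mm (y). Origin: centre of the well, at the underside; z up. The well is open above, 70 (x) by 62 mm (y) inside, floor at 8 mm, rim at 30 mm; a 42 mm high hump stands behind it (+x, from 35 to 70 mm). The pack stands in the well on its foot, its x along the dock's x, either way round
- flask: conical glass flask, 65 mm across, 104 mm tall, standing loose on the stirrer's plate; origin: centre of its base
- dropper_bottle: dropper bottle, 38 mm across, 102 mm tall, behind the work; stays where it is; origin: centre of its base
- petri_dish: petri dish, 60 mm across, 15 mm tall, at the front of the worktop; stays where it is; origin: centre of its base
Things that resemble listed ones, but are neither listed nor needed, are in the scene too. Leave any red look-alike of the pack alone.

How it is judged (in metres and radians):
On the way, in this order (a step that is already met when the one before it is completed fails the run):
1. the thumbwheel shows 0 while the pack is still latched in its bay (value of joint speed_wheel between -0.2 and 0.2 rad and z of pack in the frame of bay_mouth below -0.044 m and distance between pack and bay_mouth below 0.056 m), for 0.2 s.
2. the pack is clear of the bay (value of joint speed_wheel between -0.2 and 0.2 rad and z of pack in the frame of bay_mouth above 0.005 m), for 0.1 s.
At the end, for the whole second after the job is handed in: The wheel rests at 0 (within 0.2 rad); the pack stands on its foot in the charger's well: origin within 14 mm of the well's centre in plan, 5 to 11 mm above the dock's underside, upright within 0.09 rad, at rest, tab sprung out; the flask stands on the stirrer's plate (value of joint speed_wheel between -0.2 and 0.2 rad and velocity of joint speed_wheel between -0.05 and 0.05 rad/s and horizontal distance between pack and charger below 0.014 m and z of pack in the frame of charger between 0.005 and 0.011 m and angle between pack's own z axis and vertical below 0.09 rad and linear speed of pack below 0.02 m/s and value of joint pack_tab below 0.03 rad and horizontal distance between flask and stirrer below 0.095 m and angle between flask's own z axis and vertical below 0.1 rad); the robot touches nothing.
It fails at once if the flask is shifted by more than 25 mm or tipped (distance of flask from where it was at the start of the episode above 0.025 m or angle between flask's own z axis and vertical above 0.25 rad).
It fails at once if the pack is dropped (falls faster than 0.6 m/s with no finger on it) (linear speed of pack above 0.6 m/s and contact force between the fingers and pack below 0.05 N).
It fails at once if the dropper bottle or petri dish is shifted by more than 30 mm (distance of any of dropper_bottle, petri_dish from where it was at the start of the episode above 0.03 m).
It also fails if it takes over 61 s, if anything falls off the work surface, if the arm or the gripper's body presses on something with over 40 N, if the wrist force passes 120 N, or if a joint passes its speed limit or range.

## Robot

A 6-joint arm with a two-finger parallel gripper is mounted at the origin on a cart in front of the work surface, level with it; the furniture and walls round the work are solid. World frame = base frame: x ahead of the robot, y to its left, z up, the work surface at z = 0. Lengths are in mm, angles in rad, forces in N, time in s.
With the tool pointing down it reaches from about 400 to 825 mm from the base axis. Payload 7 kg.
Tool frame: the origin (TCP) lies at the very end of the fingers, on their centre line; the grasp point (between the pads) lies r.pinch_z behind it (r.pinch_z is the distance from the TCP to the grasp point, in mm); z points along the fingers, y is the direction in which the jaws open and shut (so a half turn about z gives the same grasp; the last joint's range is limited). The gripper opens to 85 mm and grips with 20 to 120 N. Pads are 22 mm wide; open, the fingers measure 114 mm over their backs; the gripper's body (76 mm by 85 mm) begins 54 mm behind the grasp point. The pads swing forward as they close: fully open they stand 13 mm farther back than shut.
Start: joints at [1.488, 0.359, 0.012, 0, -1.224, -0.288], TCP at [244.601, 629.099, 231.302] pointing down, gripper open.
Joint ranges: [-3.07, 3.07], [-1.43, 2.12], [-1.02, 1.25], [-3.03, 1.67], [-3.05, -0], [-3.03, 3.03]. Speed limits (rad/s): [2.39, 2.39, 3.01, 3.14, 3.14, 3.14].

## Interface

Orientations are given as a unit quaternion [x, y, z, w].
In Python, from plant import r, camera, camera_info, ticket, spotter gives the robot as it stands.
- The arm moves only by the tool drive_tool, never from a script. Its argument "steps" is a list of rows, each a list of 5 numbers: the gripper's target within -1 to 1 (shut at 1, half-way at 0, fully open at -1), then the shift along the tool's x, y, z scaled (see below), then the turn about the tool's z scaled (see below). In form: [[gripper, tx, ty, tz, spin], ...]. A call has 1 to 12 rows; each row is the pose to reach, as a shift and turn from the pose commanded when the call began, along the tool's axes at that moment, turning the shorter way round; what a row does not reach only later rows make up. The controller multiplies each number of a shift by 750 mm and each number of a turn by 2 pi rad. A row lasts 1/10 s, in which the tool goes at most 50 mm and 8.59 degrees, less where a joint would pass 70% of its speed; a pose out of reach is approached as far as the arm can. A call with a number of a shift or a turn outside -1 to 1 is refused whole. A call with a gripper value outside its range is refused whole. The fingers move at their own pace and stop on an object; "grip_force" is the grip in N (left out, the last holds). Time passes only in rows, so rows that repeat a pose let the fingers close. It gives the time, the measured TCP pose, the force and the opening at its end, in the units of the state.
- r.read_state(): the state, without advancing time (a new reading comes with each control period).
- camera(name): name is "scene" or "side" or "wrist"; returns the picture (400x640x3 uint8, red, green, blue); there is no depth.
- camera_info(name): a dict with "intrinsics" (3x3 intrinsics, pixels), "R" (3x3) and "t" (3): a world point X has camera coordinates R X + t. Camera axes: x right, y down, z forward; pixel columns grow to the right and rows downward; lengths in mm; the calibration is good to about 2 mm. A picture is of the moment at which its call begins: read the wrist's pose just before it. camera_info takes no time and is no camera call; for the wrist camera it gives the pose at the moment of the call.
- ticket.finish_job(): hands the job in, once; it reports no verdict.
Trained networks look in the newest picture that a camera, given by its name, has taken for a name from the list of things; names that differ only in an ending like _2 or _b are one class to them, and where a whole thing is asked for, a point or a joint stands for the part that bears it (a point fixed in the world has none). Each returns a list of dicts, best first, with "conf" (0 to 1); they miss things now and then, are a little off and sometimes report something else, mostly with a low value. They report only what shows in the picture. A call takes as long as a camera call. They do not tell look-alikes from the thing itself.
- spotter.look_for(query, camera): "extent" ([left, top, right, bottom] as shares, 0 to 1, of the picture: columns of its width, rows of its height, round what is visible of it).
- spotter.place_of(query, camera): "centre" ([row, column] as shares, 0 to 1, of the picture: columns of its width, rows of its height: a listed point, or the origin of a listed thing).
The state is a dict: "t": time; "q": joint angles; "joint_vel": joint speeds; "joint_efforts": joint torques, N m; "ee_pos": TCP position; "orientation": TCP orientation; "contact_force": force on the tool from outside, world axes, zero at the start; "torque": the same for the moment, N m; "finger_gap": finger opening in mm.
Only numpy, scipy, OpenCV 4.12 (cv2) and the standard library are available. Lean on these libraries where they do the work, as an engineer would, in place of code of your own. Each camera call takes 0.05 s, during which the arm holds its last target.

## Working session

There is one attempt and no reset: what is moved stays moved. The work goes in short steps, Python scripts to look and compute and a tool call to move; the robot and the scene stay as the last step left them, time stands still between calls to the robot, and variables do not carry over. Pictures are saved under pics/ and viewed, and the job is handed in when it is done.

Besides the shell and the picture viewer there is one more tool, called by a JSON object that holds its "method" and its "body". drive_tool: Moves the arm, as the interface text tells. Its arguments: {"type":"object","properties":{"steps":{"type":"array","items":{"type":"array","items":{"type":"number","minimum":-1,"maximum":1}}},"grip_force":{"type":"number"}},"required":["steps"]}

```bash
ls; mkdir -p pics; python3 - <<'E'
from plant import r,camera,camera_info,ticket,spotter
import cv2
print(r.read_state(), r.pinch_z)
for n in ["scene","side","wrist"]:
    im=camera(n); cv2.imwrite(f"pics/{n}0.png",im[:,:,::-1])
    ci=camera_info(n); print(n,ci)
    for q in ["stirrer","bay_mouth","pack","tab_pad","wheel_top","digit_window","charger","flask"]:
        for f in ("place_of",):
            print(q,[(round(d['centre'][1]*640,1),round(d['centre'][0]*400,1),round(d['conf'],2)) for d in spotter.place_of(q,n)][:3])
E
```

```text
pics
{'t': 0.0, 'q': array([ 1.48810104e+00,  3.59412866e-01,  1.10822076e-02, -3.41056189e-04,
       -1.22409682e+00, -2.88104960e-01]), 'joint_vel': array([-8.17837871e-04,  1.47559882e-06, -2.23753335e-03,  5.79324940e-04,
       -3.61044064e-04,  4.37027581e-05]), 'joint_efforts': array([ 1.67262310e-04, -5.83322203e+01,  2.93435329e+01,  6.93709463e+00,
       -5.83983434e-03,  5.23053643e-06]), 'ee_pos': array([244.4453325 , 628.68124084, 230.35867675]), 'orientation': array([ 9.82851524e-01, -1.84396830e-01, -7.58729510e-05,  8.27716429e-04]), 'contact_force': array([ 0.5098398 ,  1.09317722, -0.2693962 ]), 'torque': array([ 0.00724136, -0.02770885,  0.03381655]), 'finger_gap': 85.49806809094747} 18.700000000000003
scene {'intrinsics': array([[430.45772558,   0.        , 326.32607321],
       [  0.        , 430.45772558, 200.18176188],
       [  0.        ,   0.        ,   1.        ]]), 'R': array([[-0.83485942, -0.55031341,  0.0128416 ],
       [-0.41041835,  0.60674469, -0.68074787],
       [ 0.36683311, -0.5735992 , -0.73240524]]), 't': array([463.2138864 , 312.1742239 , 
[... 814 characters left out ...]
08.8, 199.6, 0.82), (346.9, 156.5, 0.73), (361.3, 235.1, 0.61)]
tab_pad [(296.7, 183.5, 0.69), (386.9, 250.6, 0.56)]
wheel_top []
digit_window [(293.6, 168.4, 0.83)]
charger [(329.9, 291.1, 0.78)]
flask [(348.6, 155.4, 0.57)]
wrist {'intrinsics': array([[340.55647221,   0.        , 323.67704139],
       [  0.        , 340.55647221, 201.74042286],
       [  0.        ,   0.        ,   1.        ]]), 'R': array([[-0.36215119, -0.93211864,  0.00116208],
       [-0.8878751 ,  0.34534048,  0.30400291],
       [-0.28376809,  0.10906324, -0.95267039]]), 't': array([674.75839459, -40.20074199, 380.73891499])}
stirrer []
bay_mouth []
pack []
tab_pad []
wheel_top []
digit_window []
charger []
flask []
```

View pics/scene0.png

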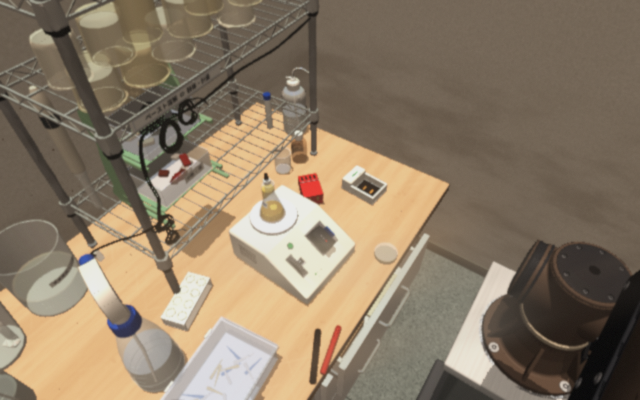

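View pics/side0.png

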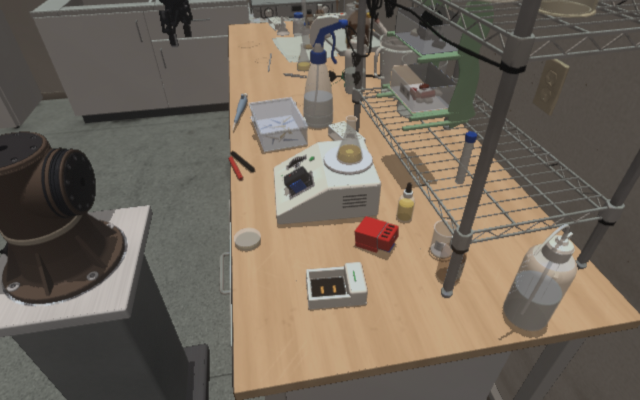

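View pics/wrist0.png

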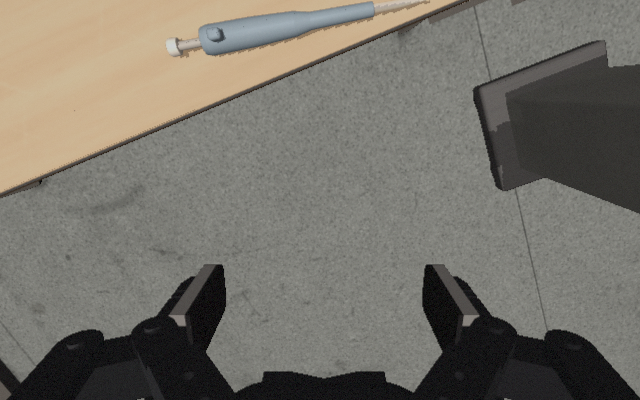

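```bash
cat > h.py <<'E'
from plant import r,camera,camera_info,ticket,spotter
import cv2, numpy as np
from scipy.optimize import least_squares
from scipy.spatial.transform import Rotation as Rot
np.set_printoptions(precision=2,suppress=True)
def proj(ci,X):
    X=np.atleast_2d(X).astype(float); p=(ci["R"]@X.T).T+ci["t"]; q=(ci["intrinsics"]@p.T).T
    return q[:,:2]/q[:,2:]
def ray(ci,uv):
    d=ci["R"].T@np.linalg.solve(ci["intrinsics"],[uv[0],uv[1],1.]); c=-ci["R"].T@ci["t"]
    return c,d/np.linalg.norm(d)
def atz(ci,uv,z):
    c,d=ray(ci,uv); return c+d*(z-c[2])/d[2]
def tri(l):
    A=np.zeros((3,3));b=np.zeros(3)
    for ci,uv in l:
        c,d=ray(ci,uv);P=np.eye(3)-np.outer(d,d);A+=P;b+=P@c
    return np.linalg.solve(A,b)
def crop(im,x0,y0,x1,y1,s,fn):
    cv2.imwrite(fn,cv2.resize(im[y0:y1,x0:x1],None,fx=s,fy=s,interpolation=cv2.INTER_CUBIC))
E
python3 - <<'E'
from h import *
a=cv2.imread("pics/scene0.png");b=cv2.imread("pics/side0.png")
crop(a,220,150,400,310,4.4,"pics/s0c.png");crop(b,225,110,405,310,3,"pics/d0c.png")
S=camera_info("scene");D=camera_info("side")
print(tri([(S,(273.5,226)),(D,(348.6,162))]))
for z in (112,):print("plate",atz(S,(274,215),z),atz(D,(348,158),z))
print("charger",atz(S,(372,186),30),atz(D,(328,288),30))
E
```

```text
[641.1  115.97  88.04]
plate [640.51 103.78 112.  ] [641.26 102.81 112.  ]
charger [ 525.34 -192.5    30.  ] [ 532.36 -204.46   30.  ]
```

View pics/s0c.png

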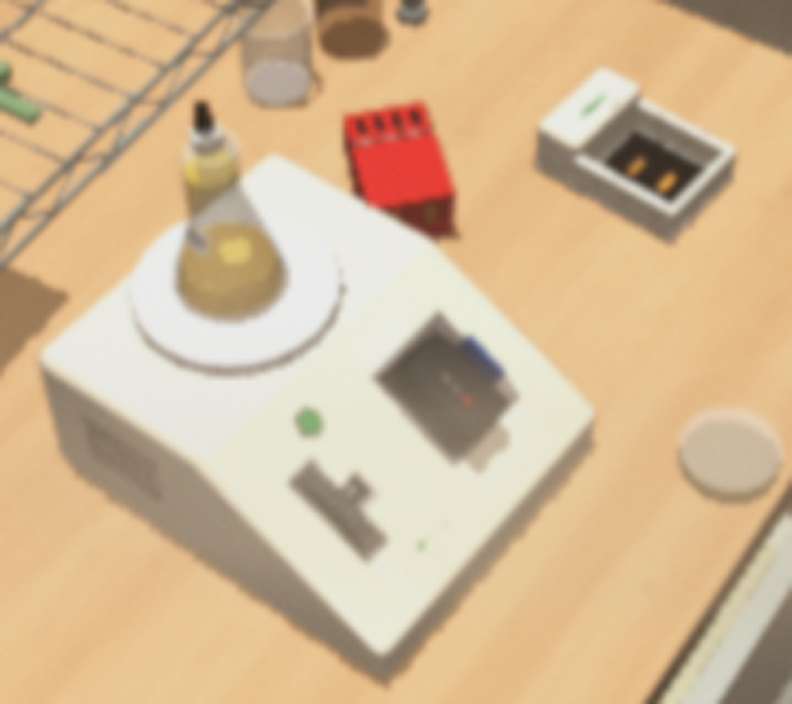

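View pics/d0c.png

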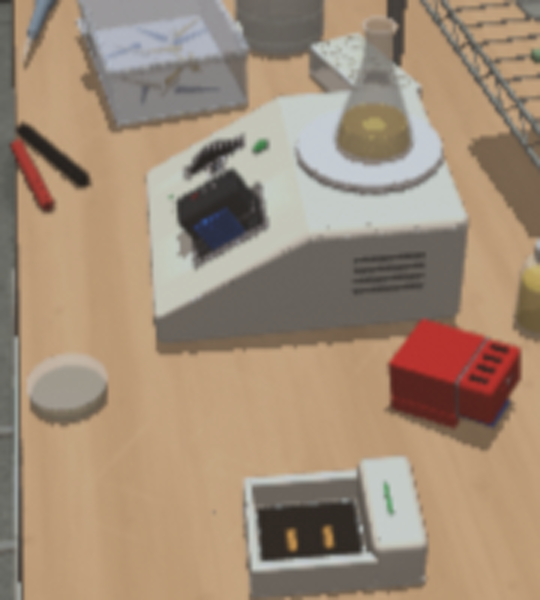

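```bash
python3 - <<'E'
from h import *
S=camera_info("scene");D=camera_info("side")
s=lambda x,y:(220+x/4.4,150+y/4.4); d=lambda x,y:(225+x/3,110+y/3)
obs=[(S,s(200,463),(0,100,104)),(S,s(435,240),(0,-100,104)),(S,s(383,655),(-120,100,35)),(S,s(592,412),(-120,-100,35)),(S,s(45,357),(120,100,104)),(S,s(275,155),(120,-100,104)),
(D,d(308,237),(0,-100,104)),(D,d(283,97),(0,100,104)),(D,d(155,318),(-120,-100,35)),(D,d(150,172),(-120,100,35)),(D,d(465,222),(120,-100,104))]
def W(p,L): 
    c,s_=np.cos(p[2]),np.sin(p[2]); return np.array([p[0]+c*L[0]-s_*L[1],p[1]+s_*L[0]+c*L[1],L[2]+(p[3] if len(p)>3 else 0)])
f=lambda p:np.concatenate([proj(c,W(p,L))[0]-uv for c,uv,L in obs])
q=least_squares(f,[590,90,0.1],loss='soft_l1'); print("stirrer",q.x); print(f(q.x).reshape(-1,2))
ST=q.x
obs2=[(S,s(735,150),(-42,-38,30)),(S,s(672,213),(-42,38,30)),(S,s(605,70),(70,-38,42)),(S,s(540,130),(70,38,42)),
(D,d(246,480),(-42,38,30)),(D,d(250,572),(-42,-38,30)),(D,d(425,551),(70,-38,42)),(D,d(408,458),(70,38,42))]
g=lambda p:np.concatenate([proj(c,W(p,L))[0]-uv for c,uv,L in obs2])
q=least_squares(g,[525,-200,0.1],loss='soft_l1'); print("charger",q.x); print(g(q.x).reshape(-1,2))
# panel points
T=np.eye(4); c,s_=np.cos(ST[2]),np.sin(ST[2])
def panel(ci,uv,h=0):
    o,dd=ray(ci,uv); Rz=np.array([[c,-s_,0],[s_,c,0],[0,0,1]])
    o=Rz.T@(o-[ST[0],ST[1],0]); dd=Rz.T@dd
    n=np.array([-.5,0,np.cos(np.pi/6)]); k=(n@(np.array([0,0,104])+h*n-o))/(n@dd); return o+k*dd
for nm,ci,uv,h in [("slot a",S,s(305,470),0),("slot b",S,s(372,552),0),("bay top-left",S,s(376,378),0),("bay topright",S,s(438,315),0),("bay_mouth D",D,(299.1,182.6),0),("win D",D,(293.6,168.4),0),("win S",S,s(358,490),0),("headtab D",D,d(220,230),16)]:
    print(nm,panel(ci,uv,h))
E
```

```text
stirrer [580.89 105.65  -0.06]
[[-0.46  0.17]
 [ 0.2  -0.73]
 [-0.1   0.84]
 [ 2.12  0.11]
 [-2.63 -1.  ]
 [ 0.49 -2.02]
 [ 0.69 -0.75]
 [-1.12 -1.  ]
 [-0.68  0.53]
 [-1.35 -0.27]
 [ 2.12 -0.03]]
charger [ 535.34 -193.29   -0.11]
[[ 1.62 -0.03]
 [ 0.59  0.3 ]
 [ 0.35 -2.01]
 [-0.74 -2.11]
 [-1.28 -0.56]
 [-0.94  0.15]
 [ 1.5  -0.71]
 [ 1.05 -0.62]]
slot a [-35.77  58.88  83.35]
slot b [-83.82  63.21  55.61]
bay top-left [-28.79  -9.32  87.38]
bay topright [-28.29 -65.39  87.67]
bay_mouth D [-60.09 -24.11  69.31]
win D [-69.03  44.35  64.14]
win S [-59.55  44.55  69.62]
headtab D [-63.91 -61.35  85.58]
```

```bash
python3 - <<'E'
from h import *
S=camera_info("scene");D=camera_info("side");C=camera_info("wrist")
st=r.read_state(); R=Rot.from_quat(st["orientation"]).as_matrix(); print(R)
cam=-C["R"].T@C["t"]; print("cam in tool",R.T@(cam-st["ee_pos"]), "view axis tool",R.T@C["R"][2], "imgx",R.T@C["R"][0])
print("bottle",atz(D,(318,120),0),atz(S,(158,378),0)); print("tray front",atz(D,(265,152),0), atz(D,(250,102),50))
print("petri",atz(D,(248,242),0))
print("shelf post",atz(D,(448,293),0))
E
```

```text
[[ 0.93 -0.36  0.  ]
 [-0.36 -0.93  0.  ]
 [-0.   -0.   -1.  ]]
cam in tool [  77.28   -0.22 -142.81] view axis tool [-0.3   0.    0.95] imgx [ 0.  1. -0.]
bottle [639.48 512.24   0.  ] [630.34 516.44   0.  ]
tray front [451.29 348.51   0.  ] [424.23 587.73  50.  ]
petri [385.74 -20.52   0.  ]
shelf post [ 765.25 -236.78    0.  ]
```

{"method": "drive_tool", "body": {"steps": [[-1, 0.593, 0.511, 0.04, 0.4505], [-1, 0.593, 0.511, 0.04, 0.4505], [-1, 0.593, 0.511, 0.04, 0.4505], [-1, 0.593, 0.511, 0.04, 0.4505], [-1, 0.593, 0.511, 0.04, 0.4505], [-1, 0.593, 0.511, 0.04, 0.4505], [-1, 0.593, 0.511, 0.04, 0.4505], [-1, 0.593, 0.511, 0.04, 0.4505], [-1, 0.593, 0.511, 0.04, 0.4505], [-1, 0.593, 0.511, 0.04, 0.4505], [-1, 0.593, 0.511, 0.04, 0.4505], [-1, 0.593, 0.511, 0.04, 0.4505]]}}

```text
t: 2.55
ee_pos: [521.0, 108.3, 201.5]
orientation: [-0.463, 0.886, -0.0, 0.0]
contact_force: [0.3, 0.5, -0.2]
finger_gap: 85.1
```

{"method": "drive_tool", "body": {"steps": [[-1, 0, 0, 0, 0.163], [-1, 0, 0, 0, 0.163], [-1, 0, 0, 0, 0.163], [-1, 0, 0, 0, 0.163], [-1, 0, 0, 0, 0.163], [-1, 0, 0, 0, 0.163], [-1, 0, 0, 0, 0.163], [-1, 0, 0, 0, 0.163], [-1, 0, 0, 0, 0.163]]}}

```text
t: 3.45
ee_pos: [520.3, 110.7, 201.4]
orientation: [0.025, 1.0, 0.0, 0.0]
contact_force: [0.1, -0.2, 0.7]
finger_gap: 85.4
```

```bash
python3 - <<'E'
from h import *
st=r.read_state(); print(st["ee_pos"],st["orientation"],st["q"])
im=camera("wrist")[:,:,::-1]; cv2.imwrite("pics/w1.png",im)
cv2.imwrite("pics/w1r.png",cv2.resize(cv2.rotate(im,cv2.ROTATE_180),None,fx=1.25,fy=1.25))
C=camera_info("wrist"); np.savez("c1.npz",**C)
for q in ["bay_mouth","pack","tab_pad","wheel_top","digit_window"]:
    print(q,[(round(d['centre'][1]*640,1),round(d['centre'][0]*400,1),round(d['conf'],2)) for d in spotter.place_of(q,"wrist")][:3])
E
```

```text
[520.28 110.75 201.4 ] [0.02 1.   0.   0.  ] [ 0.58  0.15 -0.35  0.   -1.08 -2.2 ]
bay_mouth []
pack [(174.7, 286.5, 0.75), (289.6, 205.0, 0.63)]
tab_pad [(252.2, 191.1, 0.61)]
wheel_top [(400.2, 186.4, 0.65)]
digit_window [(378.8, 192.7, 0.62)]
```

View pics/w1r.png

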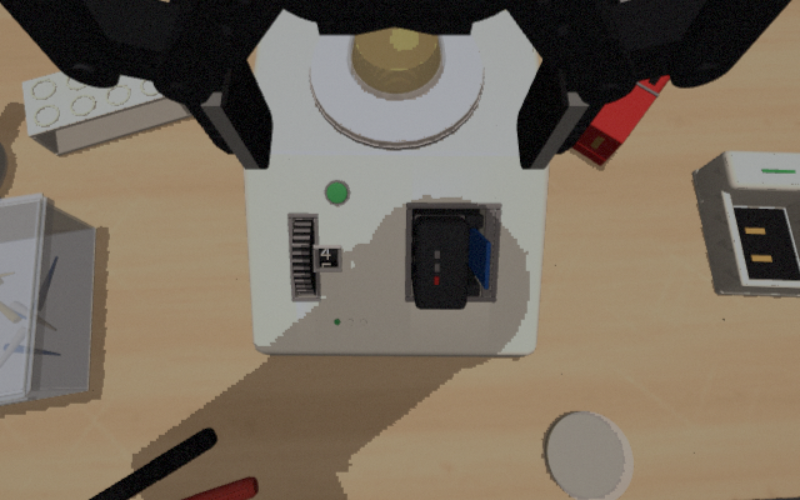

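```bash
python3 - <<'E'
from h import *
S=camera_info("scene");D=camera_info("side");C=dict(np.load("c1.npz"))
im=cv2.rotate(cv2.imread("pics/w1.png"),cv2.ROTATE_180)
crop(im,190,120,450,300,3,"pics/w1z.png"); crop(im,225,165,280,245,7,"pics/w1d.png")
E
```

```text
(no output)
```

View pics/w1z.png

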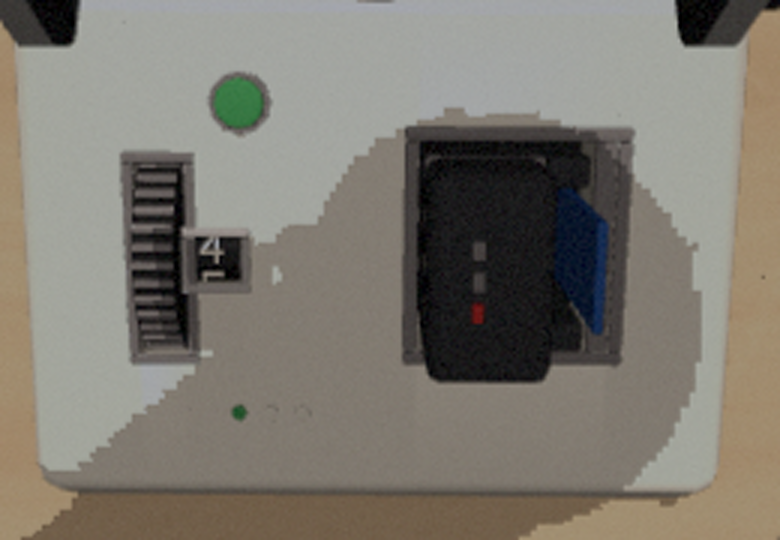

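View pics/w1d.png

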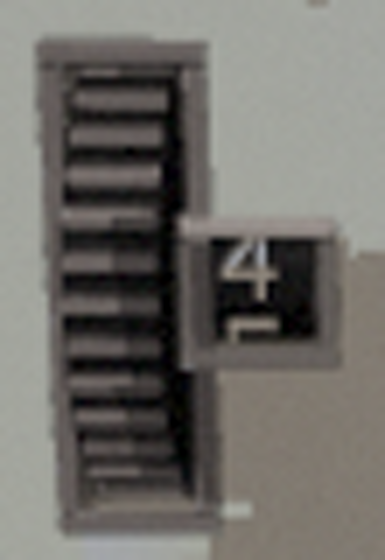

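```bash
cat > fit.py <<'E'
from h import *
def W(p,L): 
    c,s_=np.cos(p[2]),np.sin(p[2]); return np.array([p[0]+c*L[0]-s_*L[1],p[1]+s_*L[0]+c*L[1],L[2]+(p[3] if len(p)>3 else 0)])
def panel(ST,ci,uv,h=0):
    c,s_=np.cos(ST[2]),np.sin(ST[2])
    o,dd=ray(ci,uv); Rz=np.array([[c,-s_,0],[s_,c,0],[0,0,1]])
    o=Rz.T@(o-[ST[0],ST[1],0]); dd=Rz.T@dd
    n=np.array([-.5,0,np.cos(np.pi/6)]); k=(n@(np.array([0,0,104])+h*n-o))/(n@dd); return o+k*dd
E
python3 - <<'E'
from fit import *
S=camera_info("scene");D=camera_info("side");C=dict(np.load("c1.npz"))
s=lambda x,y:(220+x/4.4,150+y/4.4); d=lambda x,y:(225+x/3,110+y/3)
z=lambda x,y:(639-(190+x/3),399-(120+y/3))
obs=[(S,s(200,463),(0,100,104)),(S,s(435,240),(0,-100,104)),(S,s(383,655),(-120,100,35)),(S,s(592,412),(-120,-100,35)),(S,s(45,357),(120,100,104)),(S,s(275,155),(120,-100,104)),
(D,d(308,237),(0,-100,104)),(D,d(283,97),(0,100,104)),(D,d(155,318),(-120,-100,35)),(D,d(150,172),(-120,100,35)),(D,d(465,222),(120,-100,104))]
w=[(C,z(40,490),(-120,100,35)),(C,z(714,490),(-120,-100,35)),(C,z(14,12),(0,100,104)),(C,z(752,12),(0,-100,104))]
for nm,o,dz in (("wrist",w,0),("all",obs+w,0),("all_z",obs+w,1)):
    f=lambda p:np.concatenate([proj(c,W(p,L))[0]-uv for c,uv,L in o])
    q=least_squares(f,[580,105,-0.06]+[0]*dz,loss='soft_l1'); print(nm,q.x,np.abs(f(q.x)).max()); 
    if nm=="wrist": print(f(q.x))
    for n,(x,y),h in [("slot",(121,152),0),("slot",(194,152),0),("slot",(197,362),0),("slot",(133,362),0),("win",(216,260),0),("bay",(405,127),0),("bay",(634,129),0),("bay",(621,363),0),("bay",(402,362),0),("head TL",(425,158),30),("head BR",(550,380),30),("head TR",(550,158),30)]:
        print(n,panel(q.x,C,z(x,y),h))
E
```

```text
wrist [580.44 107.09  -0.05] 3.9264225346022954
[ 0.74 -0.4  -1.44 -0.58  3.93  1.02 -1.2   0.69]
slot [-33.05  70.45  84.92]
slot [-33.03  50.51  84.93]
slot [-85.33  51.85  54.74]
slot [-85.34  70.13  54.73]
win [-59.34  45.46  69.74]
bay [-27.05  -7.11  88.38]
bay [-27.46 -69.43  88.15]
bay [-85.49 -69.38  54.64]
bay [-85.28  -6.74  54.76]
head TL [-45.71 -11.17 112.25]
head BR [-95.26 -43.82  83.64]
head TR [-45.68 -41.69 112.27]
all [580.46 106.39  -0.06] 2.9561896180046006
slot [-33.39  71.04  84.72]
slot [-33.29  51.07  84.78]
slot [-85.62  52.14  54.57]
slot [-85.72  70.45  54.51]
win [-59.59  45.88  69.6 ]
bay [-27.06  -6.55  88.37]
bay [-27.21 -68.83  88.29]
bay [-85.21 -69.07  54.8 ]
bay [-85.3   -6.48  54.75]
head TL [-45.71 -10.7  112.25]
head BR [-95.1  -43.6   83.73]
head TR [-45.55 -41.21 112.34]
all_z [581.2  106.49  -0.06  -2.7 ] 2.848297121318353
slot [-33.98  70.99  84.38]
slot [-33.88  51.    84.44]
slot [-86.29  52.07  54.18]
slot [-86.38  70.41  54.13]
win [-60.22  45.81  69.23]
bay [-27.66  -6.7   88.03]
bay [-27.81 -69.06  87.94]
bay [-85.89 -69.3   54.41]
bay [-85.97  -6.62  54.37]
head TL [-46.31 -10.86 111.9 ]
head BR [-95.78 -43.79  83.34]
head TR [-46.16 -41.41 111.99]
```

```bash
cat >> fit.py <<'E'
ST=np.array([580.6,106.5,-0.058])
def go(L,yaw=None):
    """shift numbers to bring measured TCP to stirrer-local point L"""
    st=r.read_state(); R=Rot.from_quat(st["orientation"]).as_matrix()
    t=W(ST,L); 
    a=np.arctan2(R[1,0],R[0,0]); 
    print("at local",loc(st["ee_pos"]),"world target",t,"shift",np.round((R.T@(t-st["ee_pos"]))/750,4), "a",a,"spin",(a-(ST[2]+np.pi)+np.pi)%(2*np.pi)-np.pi,"F",st["contact_force"])
def loc(X):
    c,s=np.cos(ST[2]),np.sin(ST[2]); d=np.array(X)-[ST[0],ST[1],0]; return np.array([c*d[0]+s*d[1],-s*d[0]+c*d[1],d[2]])
E
python3 -c "
from fit import *
go((-49,61,97))"
```

```text
at local [-60.51   0.72 201.28] world target [535.22 170.24  97.  ] shift [-0.02  0.08  0.14] a 3.089277091690355 spin 0.0056844381005616285 F [ 0.57 -0.33  0.17]
```

{"method": "drive_tool", "body": {"steps": [[1, -0.0153, 0.0804, 0.08, 0.001], [1, -0.0153, 0.0804, 0.139, 0.001], [1, -0.0153, 0.0804, 0.139, 0.001], [1, -0.0153, 0.0804, 0.139, 0.001], [1, -0.0153, 0.0804, 0.139, 0.001], [1, -0.0153, 0.0804, 0.139, 0.001], [1, -0.0153, 0.0804, 0.139, 0.001]]}}

```text
t: 4.45
ee_pos: [535.8, 170.5, 98.9]
orientation: [0.03, 1.0, 0.001, 0.001]
contact_force: [0.4, -0.6, 0.7]
finger_gap: 0.2
```

```bash
python3 - <<'E'
from fit import *
np.set_printoptions(precision=4,suppress=True)
go((-49,61,84))
im=camera("wrist")[:,:,::-1]; cv2.imwrite("pics/w2.png",cv2.rotate(im,cv2.ROTATE_180))
im=camera("side")[:,:,::-1]; crop(im,250,80,410,230,4,"pics/d2.png")
E
```

```text
at local [-48.4483  61.2456  98.9043] world target [535.2184 170.2378  84.    ] shift [ 0.0008 -0.0004  0.0199] a 3.0817391888149928 spin -0.0018534647748005284 F [ 0.4239 -0.55    0.7103]
```

View pics/w2.png

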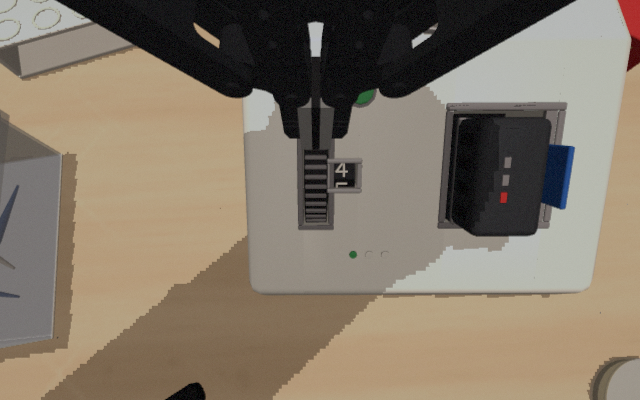

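View pics/d2.png

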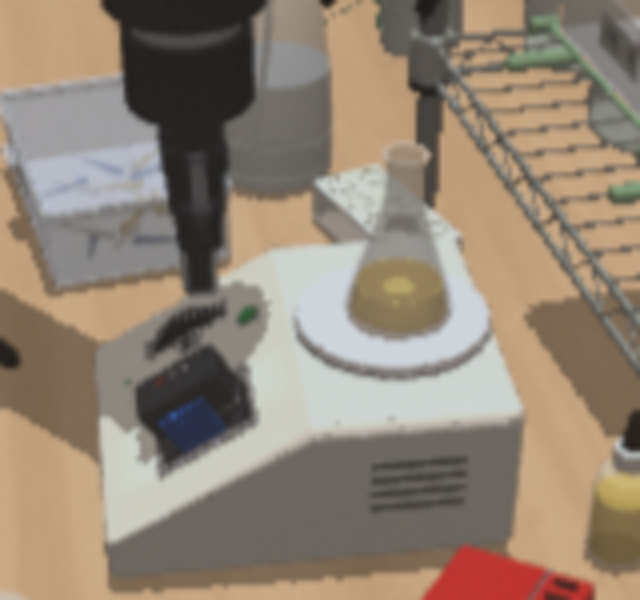

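{"method": "drive_tool", "body": {"steps": [[1, 0, 0, 0.0147, 0], [1, 0, 0, 0.0147, 0], [1, 0, 0, 0.0187, 0], [1, 0, 0, 0.0187, 0]], "grip_force": 30}}

```text
t: 4.95
ee_pos: [535.5, 170.2, 83.5]
orientation: [0.03, 1.0, -0.0, 0.0]
contact_force: [0.8, -2.0, 4.0]
finger_gap: -0.1
```

{"method": "drive_tool", "body": {"steps": [[1, 0, 0, 0.001, 0], [1, 0.004, 0, 0.001, 0], [1, 0.008, 0, 0.001, 0], [1, 0.012, 0, 0.001, 0]]}}

```text
t: 5.35
ee_pos: [526.9, 170.8, 83.3]
orientation: [0.03, 1.0, -0.0, 0.001]
contact_force: [0.8, -2.5, 6.9]
finger_gap: -0.1
```

```bash
python3 - <<'E'
from fit import *
st=r.read_state();print(loc(st["ee_pos"]),st["contact_force"])
im=camera("wrist")[:,:,::-1]; im=cv2.rotate(im,cv2.ROTATE_180);crop(im,270,100,400,230,5,"pics/w3.png")
E
```

```text
[-57.29  61.04  83.28] [ 0.84 -2.45  6.87]
```

View pics/w3.png

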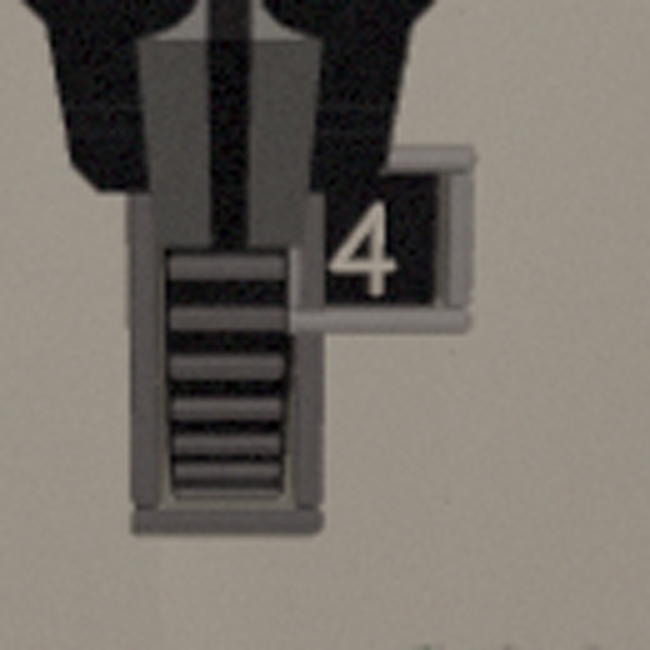

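{"method": "drive_tool", "body": {"steps": [[1, 0.0036, 0, 0, 0], [1, 0.0076, 0, 0.0004, 0], [1, 0.0116, 0, 0.0008, 0], [1, 0.0155, 0, 0.0018, 0], [1, 0.0193, 0, 0.0032, 0], [1, 0.0229, 0, 0.005, 0], [1, 0.0264, 0, 0.0071, 0], [1, 0.0295, 0, 0.0096, 0], [1, 0.0325, 0, 0.0123, 0], [1, 0.0352, 0, 0.0153, 0], [1, 0.0376, 0, 0.0185, 0]]}}

```text
t: 6.5
ee_pos: [497.6, 172.6, 68.2]
orientation: [0.03, 1.0, 0.0, -0.0]
contact_force: [-0.0, -0.1, -0.2]
finger_gap: -0.1
```

```bash
python3 - <<'E'
from fit import *
st=r.read_state();print(loc(st["ee_pos"]),st["contact_force"])
im=camera("wrist")[:,:,::-1]; im=cv2.rotate(im,cv2.ROTATE_180);crop(im,270,70,400,200,5,"pics/w4.png")
E
```

```text
[-86.67  61.14  68.22] [-0.01 -0.11 -0.18]
```

View pics/w4.png

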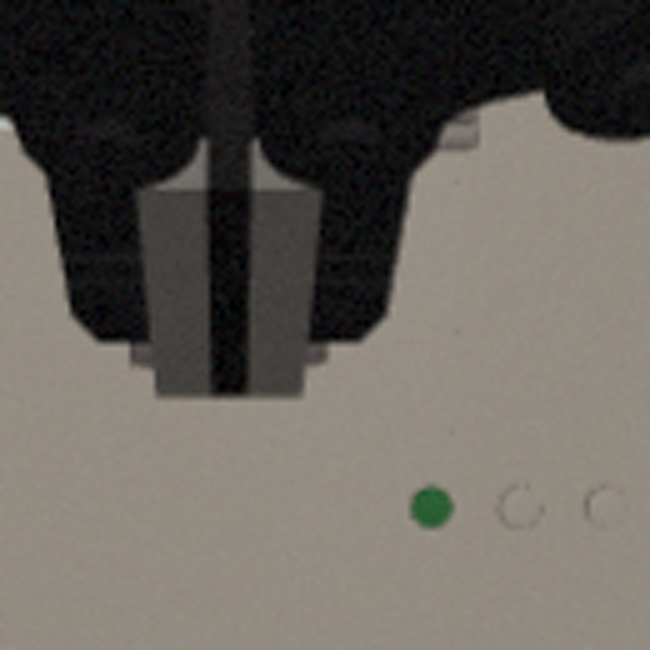

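{"method": "drive_tool", "body": {"steps": [[1, 0.002, 0, -0.017, 0], [1, 0.002, 0, -0.033, 0], [1, -0.025, 0, -0.033, 0], [1, -0.0503, 0, -0.03, 0], [1, -0.0503, 0, -0.0264, 0], [1, -0.0503, 0, -0.0264, 0]]}}

```text
t: 7.15
ee_pos: [535.5, 170.1, 88.7]
orientation: [0.03, 1.0, 0.0, 0.0]
contact_force: [0.3, -1.5, -0.1]
finger_gap: -0.0
```

```bash
python3 - <<'E'
from fit import *
st=r.read_state();print(loc(st["ee_pos"]),st["contact_force"])
im=camera("wrist")[:,:,::-1]; im=cv2.rotate(im,cv2.ROTATE_180);crop(im,270,100,400,230,5,"pics/w5.png")
E
```

```text
[-48.69  60.93  88.66] [ 0.29 -1.55 -0.11]
```

View pics/w5.png

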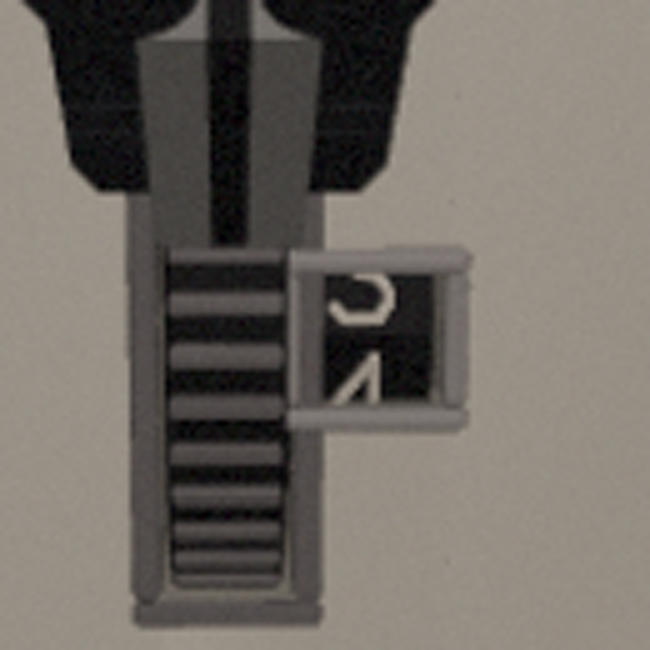

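{"method": "drive_tool", "body": {"steps": [[1, 0, 0, 0.0075, 0], [1, 0, 0, 0.0096, 0], [1, 0.005, 0, 0.0096, 0], [1, 0.0111, 0, 0.0096, 0], [1, 0.015, 0, 0.0099, 0], [1, 0.019, 0, 0.0104, 0], [1, 0.0228, 0, 0.0115, 0], [1, 0.0266, 0, 0.0128, 0]]}}

```text
t: 8.0
ee_pos: [515.8, 171.8, 80.3]
orientation: [0.029, 1.0, 0.0, 0.001]
contact_force: [-3.6, -0.1, 12.3]
finger_gap: -0.1
```

```bash
python3 - <<'E'
from fit import *
st=r.read_state();print(loc(st["ee_pos"]),st["contact_force"])
im=camera("wrist")[:,:,::-1]; im=cv2.rotate(im,cv2.ROTATE_180);crop(im,270,70,400,200,5,"pics/w6.png")
E
```

```text
[-68.44  61.47  80.31] [-3.6  -0.07 12.29]
```

View pics/w6.png

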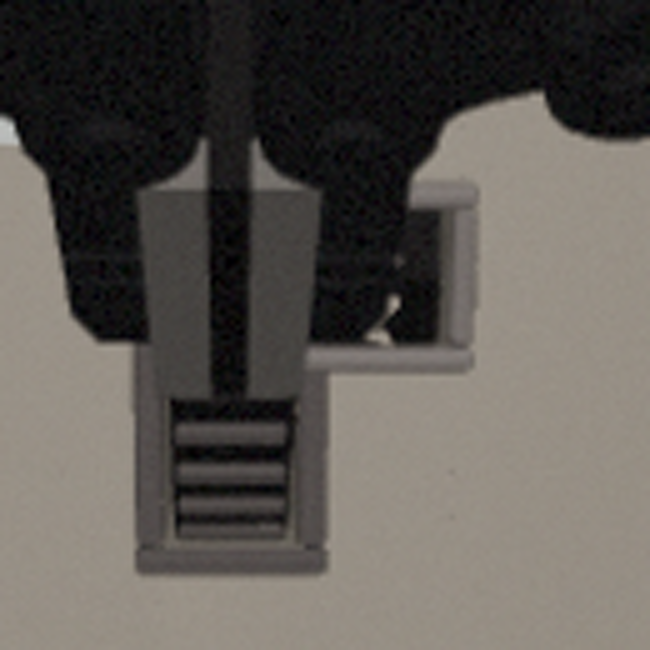

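{"method": "drive_tool", "body": {"steps": [[1, 0.0035, 0, 0.0012, 0], [1, 0.0071, 0, 0.0032, 0], [1, 0.0102, 0, 0.0058, 0], [1, 0.0132, 0, 0.0085, 0], [1, 0.0158, 0, 0.0118, 0], [1, 0.0181, 0, 0.0148, 0]]}}

```text
t: 8.65
ee_pos: [500.0, 172.5, 67.8]
orientation: [0.03, 1.0, 0.0, -0.001]
contact_force: [-10.1, 2.5, 9.0]
finger_gap: 0.2
```

```bash
python3 - <<'E'
from fit import *
st=r.read_state();print(loc(st["ee_pos"]),st["contact_force"])
E
```

```text
[-84.32  61.18  67.84] [-10.13   2.46   8.98]
```

{"method": "drive_tool", "body": {"steps": [[1, 0.012, 0, 0, 0], [1, 0.012, 0, -0.02, 0], [1, 0.0, 0, -0.036, 0], [1, -0.03, 0, -0.036, 0], [1, -0.047, 0, -0.032, 0], [1, -0.047, 0, -0.0277, 0], [1, -0.047, 0, -0.0277, 0]]}}

```text
t: 9.35
ee_pos: [536.0, 169.5, 86.8]
orientation: [0.03, 1.0, -0.001, -0.001]
contact_force: [0.2, -0.5, -0.6]
finger_gap: -0.3
```

```bash
python3 - <<'E'
from fit import *
st=r.read_state();print(loc(st["ee_pos"]),st["contact_force"])
im=camera("wrist")[:,:,::-1]; im=cv2.rotate(im,cv2.ROTATE_180);crop(im,270,100,400,230,5,"pics/w7.png")
E
```

```text
[-48.21  60.28  86.84] [ 0.25 -0.46 -0.62]
```

View pics/w7.png

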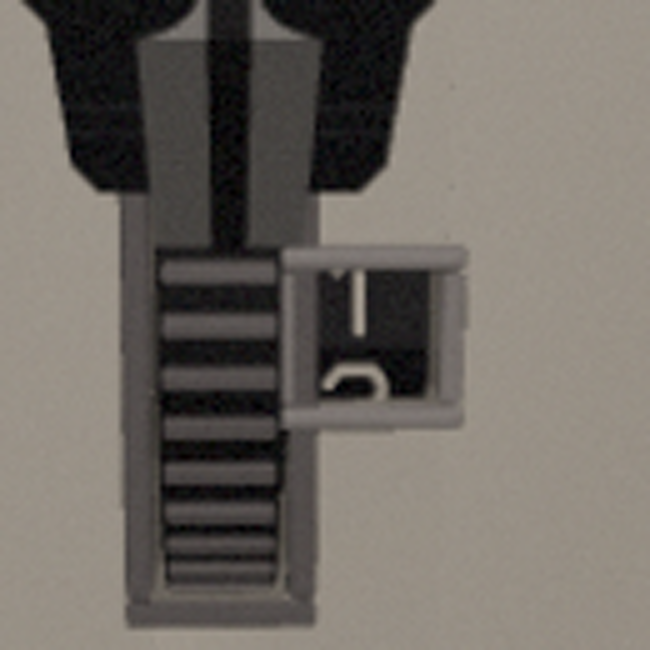

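{"method": "drive_tool", "body": {"steps": [[1, 0, 0.001, 0.0055, 0], [1, 0, 0.001, 0.0072, 0], [1, 0.006, 0.001, 0.0072, 0], [1, 0.0117, 0.001, 0.0072, 0], [1, 0.0157, 0.001, 0.0075, 0], [1, 0.0196, 0.001, 0.008, 0], [1, 0.0234, 0.001, 0.0091, 0], [1, 0.0272, 0.001, 0.0102, 0], [1, 0.0305, 0.001, 0.0118, 0], [1, 0.0334, 0.001, 0.0134, 0], [1, 0.0334, 0.001, 0.0134, 0]]}}

```text
t: 10.5
ee_pos: [511.2, 172.6, 78.3]
orientation: [0.03, 1.0, 0.0, -0.0]
contact_force: [-3.0, 1.6, 5.9]
finger_gap: -0.1
```

```bash
python3 - <<'E'
from fit import *
st=r.read_state();print(loc(st["ee_pos"]),st["contact_force"])
im=camera("wrist")[:,:,::-1]; im=cv2.rotate(im,cv2.ROTATE_180);crop(im,270,70,400,200,5,"pics/w8.png")
E
```

```text
[-73.16  61.91  78.34] [-3.02  1.6   5.93]
```

View pics/w8.png

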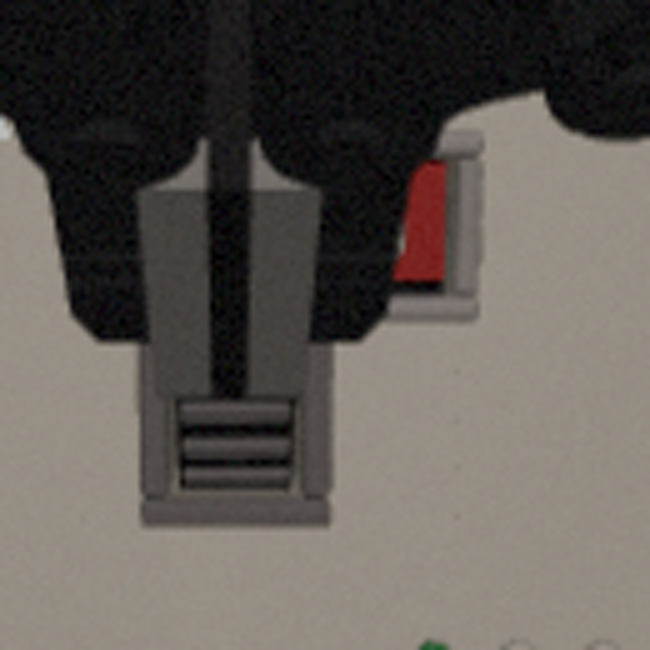

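{"method": "drive_tool", "body": {"steps": [[1, 0.012, 0, 0, 0], [1, 0.012, 0, -0.02, 0], [1, 0.01, 0, -0.05, 0], [1, -0.01, 0, -0.07, 0], [1, -0.03, 0, -0.07, 0], [1, -0.03, 0, -0.07, 0]]}}

```text
t: 11.15
ee_pos: [535.0, 171.3, 130.7]
orientation: [0.03, 1.0, 0.0, 0.0]
contact_force: [-0.6, -0.3, -0.4]
finger_gap: -0.0
```

```bash
python3 - <<'E'
from fit import *
st=r.read_state();print(loc(st["ee_pos"]),st["contact_force"])
im=camera("wrist")[:,:,::-1]; im=cv2.rotate(im,cv2.ROTATE_180);crop(im,250,90,410,250,4.5,"pics/w9.png")
E
```

```text
[-49.24  62.09 130.68] [-0.6  -0.3  -0.44]
```

View pics/w9.png

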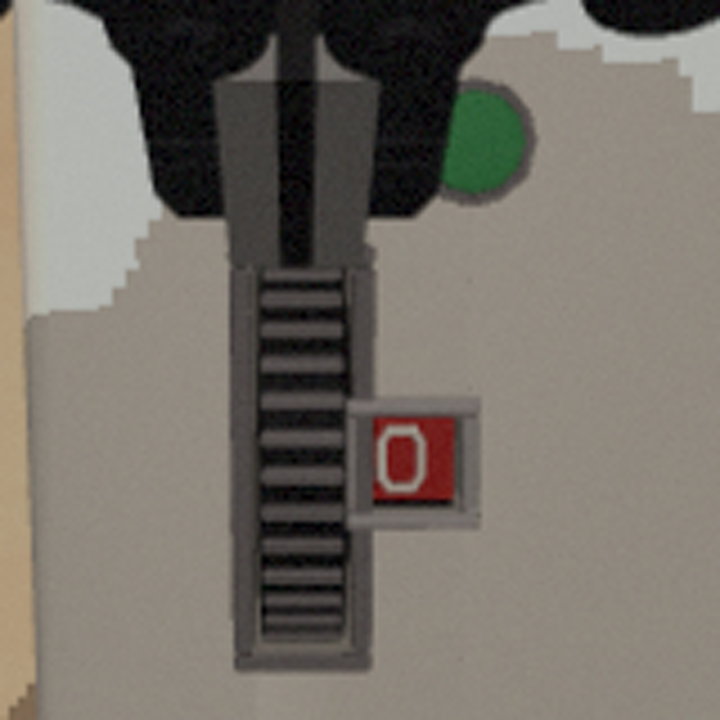

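{"method": "drive_tool", "body": {"steps": [[-1, 0.0216, -0.06, -0.02, 0], [-1, 0.0216, -0.1228, -0.02, 0], [-1, 0.0216, -0.1228, -0.02, 0], [-1, 0.0216, -0.1228, -0.02, 0], [-1, 0.0216, -0.1228, -0.02, 0]], "grip_force": 40}}

```text
t: 11.7
ee_pos: [512.5, 80.5, 145.4]
orientation: [0.03, 1.0, -0.0, -0.0]
contact_force: [1.0, 1.1, -0.4]
finger_gap: 72.3
```

```bash
python3 - <<'E'
from fit import *
st=r.read_state();print(loc(st["ee_pos"]),st["contact_force"],st["finger_gap"])
C=camera_info("wrist");np.savez("c10.npz",**C)
im=camera("wrist")[:,:,::-1]; im=cv2.rotate(im,cv2.ROTATE_180);cv2.imwrite("pics/w10.png",im);crop(im,180,60,460,260,2.8,"pics/w10z.png")
E
```

```text
[-66.45 -29.89 145.42] [ 1.    1.06 -0.4 ] 72.2524850866843
```

View pics/w10z.png

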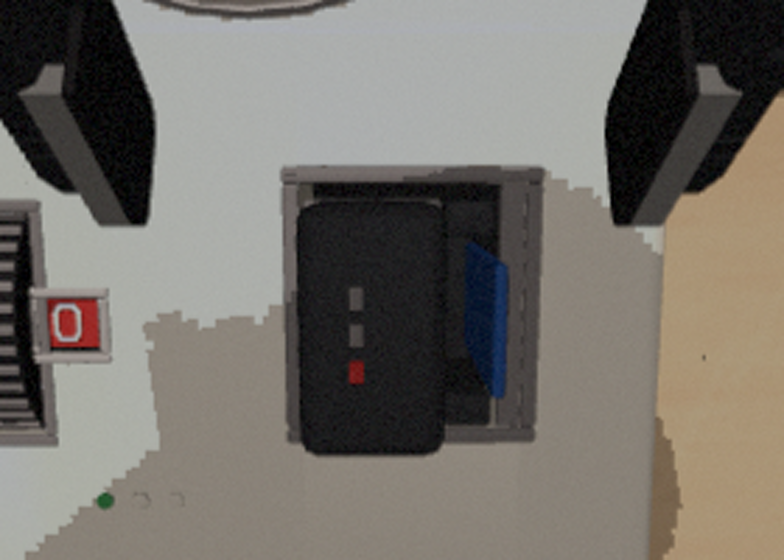

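```bash
python3 - <<'E'
from fit import *
C=dict(np.load("c10.npz"))
z=lambda x,y:(639-(180+x/2.8),399-(60+y/2.8))
for n,(x,y),h in [("headL",(297,330),30),("headL bot",(297,330),26),("headR",(445,330),30),("head top L",(360,203),30),("head bottom",(360,454),30),("tab topR",(507,300),26),("tab corner",(507,267),26),("tab corner",(505,398),26),("tab left",(467,243),26),("bay",(283,168),0),("bay",(544,168),0),("bay",(534,440),0),("bay",(290,441),0),("bayL inner",(298,310),0),("bay right inner",(499,200),0)]:
    p=panel(ST,C,z(x,y),h); print(n,p,"along slope from bay ctr",(p[0]+56.2)*.866+(p[2]-71.6)*.5)
E
```

```text
headL [-71.75 -12.11  97.22] along slope from bay ctr -0.6534757572627079
headL bot [-70.29 -11.77  93.44] along slope from bay ctr -1.285388156542636
headR [-71.77 -43.83  97.21] along slope from bay ctr -0.6774877000303565
head top L [-48.59 -25.73 110.59] along slope from bay ctr 26.081729207053574
head bottom [-95.68 -25.48  83.4 ] along slope from bay ctr -28.292624787141357
tab topR [-64.62 -57.49  96.71] along slope from bay ctr 5.264370796661522
tab corner [-58.44 -57.29 100.28] along slope from bay ctr 12.406181052657455
tab corner [-83.54 -57.65  85.79] along slope from bay ctr -16.57854116010848
tab left [-53.99 -48.56 102.85] along slope from bay ctr 17.53988159225519
bay [-27.18  -6.96  88.31] along slope from bay ctr 33.48434035125603
bay [-27.2  -68.95  88.29] along slope from bay ctr 33.458025726082695
bay [-85.2  -68.86  54.81] along slope from bay ctr -33.503879385773786
bay [-85.37  -7.27  54.71] along slope from bay ctr -33.70401215595867
bayL inner [-56.56  -9.9   71.34] along slope from bay ctr -0.4410586332246674
bay right inner [-33.66 -58.46  84.56] along slope from bay ctr 25.99813747669071
```

{"method": "drive_tool", "body": {"steps": [[-1, 0, -0.001, 0.04, 0], [-1, 0, -0.001, 0.07, 0], [-1, 0, -0.001, 0.0925, 0], [-1, 0, -0.001, 0.0933, 0], [-1, 0, -0.001, 0.0933, 0]]}}

```text
t: 12.25
ee_pos: [513.0, 80.0, 75.6]
orientation: [0.029, 1.0, -0.0, -0.0]
contact_force: [-0.4, -0.2, 0.7]
finger_gap: 85.5
```

```bash
python3 - <<'E'
from fit import *
st=r.read_state();print(loc(st["ee_pos"]),st["contact_force"],st["finger_gap"])
im=camera("wrist")[:,:,::-1]; im=cv2.rotate(im,cv2.ROTATE_180);cv2.imwrite("pics/w11.png",im)
im=camera("side")[:,:,::-1]; crop(im,250,80,410,230,4,"pics/d11.png")
E
```

```text
[-65.97 -30.34  75.62] [-0.39 -0.24  0.74] 85.45845240135165
```

View pics/w11.png

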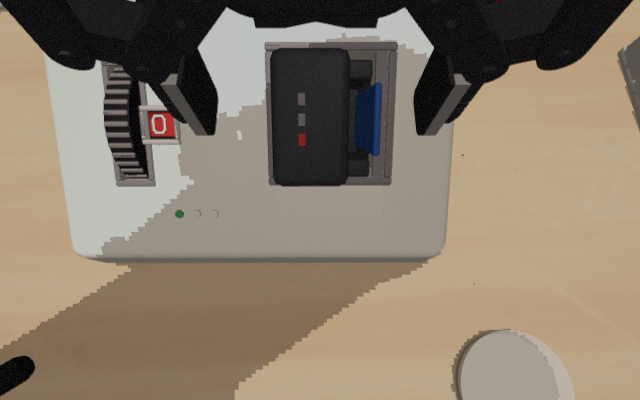

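View pics/d11.png

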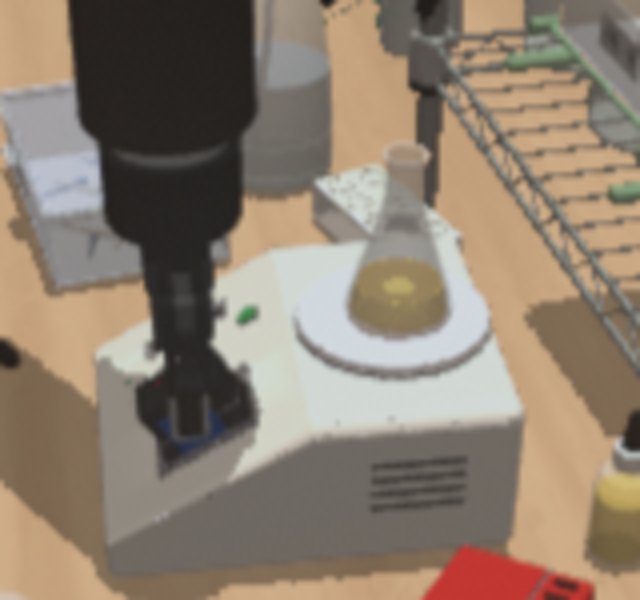

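{"method": "drive_tool", "body": {"steps": [[0.1, 0, 0, 0, 0], [0.3, 0, 0, 0, 0], [1, 0, 0, 0, 0], [1, 0, 0, 0, 0], [1, 0, 0, 0, 0], [1, 0, 0, 0, 0], [1, 0, 0, 0, 0]], "grip_force": 40}}

```text
t: 13.05
ee_pos: [513.5, 80.0, 76.7]
orientation: [0.03, 1.0, 0.001, 0.001]
contact_force: [-3.0, 2.1, 6.2]
finger_gap: 35.6
```

```bash
python3 - <<'E'
from fit import *
st=r.read_state();print(loc(st["ee_pos"]),st["contact_force"],st["torque"],st["finger_gap"])
im=camera("wrist")[:,:,::-1]; im=cv2.rotate(im,cv2.ROTATE_180);cv2.imwrite("pics/w12.png",im)
E
```

```text
[-65.44 -30.37  76.71] [-2.95  2.07  6.22] [0.78 1.03 0.05] 35.57788255579885
```

View pics/w12.png

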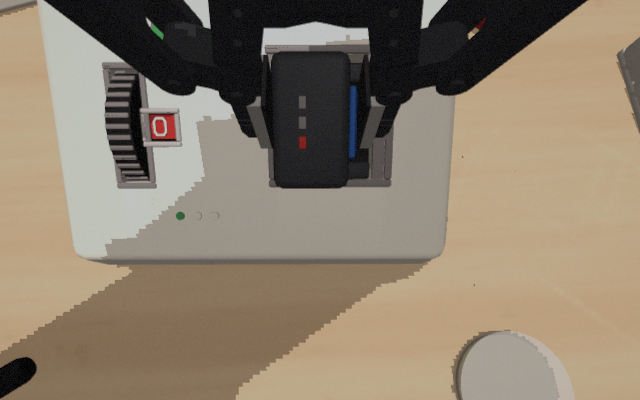

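{"method": "drive_tool", "body": {"steps": [[1, 0.002, 0, -0.0035, 0], [1, 0.004, 0, -0.0069, 0], [1, 0.0067, 0, -0.0115, 0], [1, 0.01, 0, -0.0173, 0], [1, 0.01, 0, -0.0173, 0]]}}

```text
t: 13.6
ee_pos: [505.9, 80.1, 89.7]
orientation: [0.03, 1.0, 0.0, 0.001]
contact_force: [3.5, 0.1, 2.5]
finger_gap: 35.2
```

```bash
python3 - <<'E'
from fit import *
st=r.read_state();print(loc(st["ee_pos"]),st["contact_force"],st["torque"],st["finger_gap"])
im=camera("wrist")[:,:,::-1]; im=cv2.rotate(im,cv2.ROTATE_180);cv2.imwrite("pics/w13.png",im)
im=camera("side")[:,:,::-1]; crop(im,250,80,410,230,4,"pics/d13.png")
E
```

```text
[-73.08 -30.71  89.71] [3.46 0.06 2.49] [-0.03 -1.13  0.01] 35.16599734219681
```

View pics/w13.png

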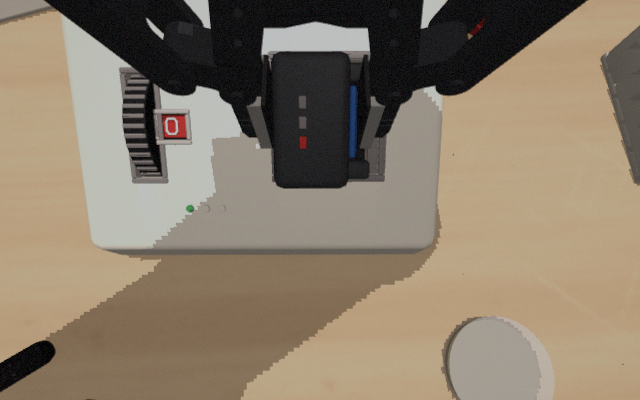

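View pics/d13.png

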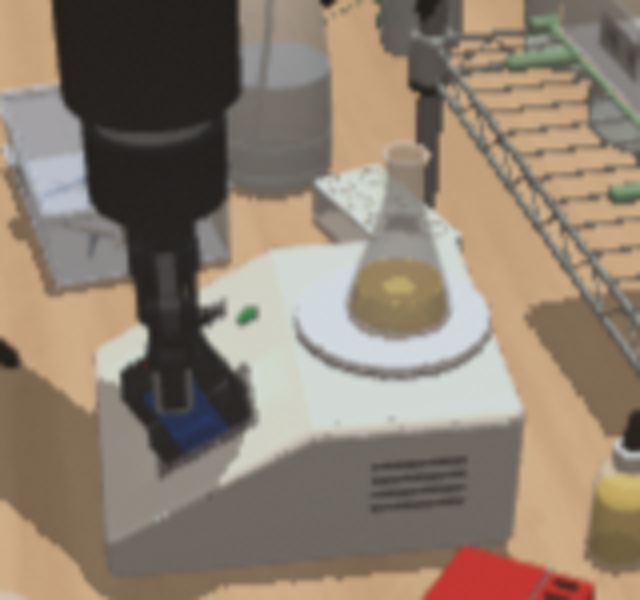

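{"method": "drive_tool", "body": {"steps": [[1, 0.0067, 0, -0.0115, 0], [1, 0.0133, 0, -0.0231, 0], [1, 0.02, 0, -0.0346, 0], [1, 0.0267, 0, -0.0462, 0], [1, 0.0333, 0, -0.0577, 0], [1, 0.04, 0, -0.0693, 0], [1, 0.04, 0, -0.0693, 0]]}}

```text
t: 14.4
ee_pos: [474.9, 81.6, 141.7]
orientation: [0.03, 1.0, 0.0, 0.0]
contact_force: [0.5, 0.8, -2.6]
finger_gap: 35.6
```

```bash
python3 - <<'E'
from fit import *
st=r.read_state();print(loc(st["ee_pos"]),st["ee_pos"],st["contact_force"],st["torque"],st["finger_gap"])
im=camera("wrist")[:,:,::-1]; im=cv2.rotate(im,cv2.ROTATE_180);cv2.imwrite("pics/w14.png",im)
im=camera("side")[:,:,::-1]; crop(im,230,60,410,230,4,"pics/d14.png")
E
```

```text
[-104.11  -30.94  141.72] [474.87  81.64 141.72] [ 0.54  0.82 -2.56] [ 0.05 -0.02  0.01] 35.56227892738236
```

View pics/w14.png

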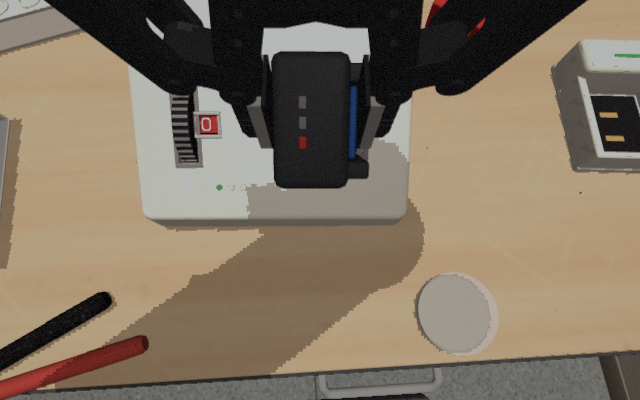

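View pics/d14.png

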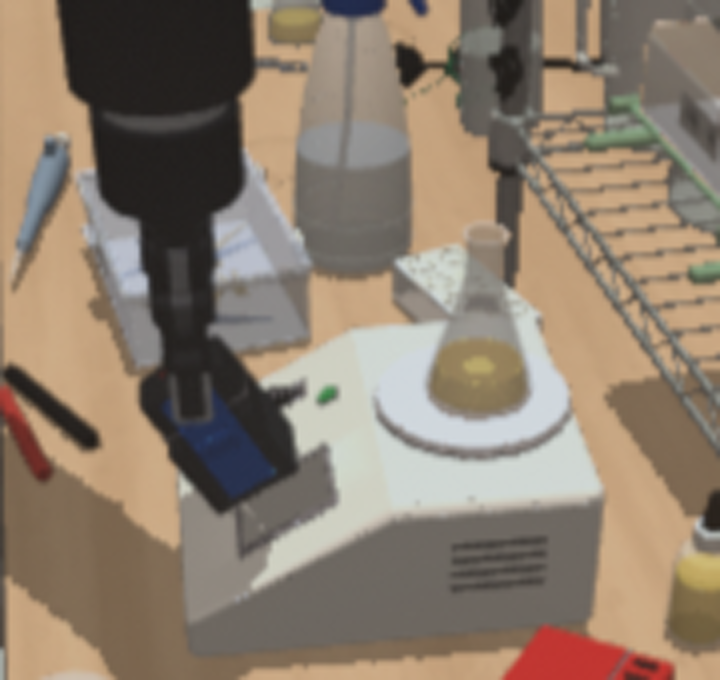

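{"method": "drive_tool", "body": {"steps": [[1, 0, -0.02, -0.04, 0], [1, -0.01, -0.07, -0.04, 0.002], [1, -0.025, -0.12, -0.04, 0.004], [1, -0.04, -0.18, -0.04, 0.006], [1, -0.055, -0.24, -0.04, 0.008], [1, -0.0659, -0.3, -0.04, 0.008], [1, -0.0659, -0.34, -0.04, 0.008], [1, -0.0659, -0.3527, -0.04, 0.008], [1, -0.0659, -0.3527, -0.04, 0.008], [1, -0.0659, -0.3527, -0.04, 0.008]]}}

```text
t: 15.5
ee_pos: [508.8, -185.1, 170.1]
orientation: [0.055, 0.998, 0.0, -0.001]
contact_force: [-0.0, 0.3, -1.9]
finger_gap: 36.0
```

```bash
python3 - <<'E'
from fit import *
st=r.read_state();print(st["ee_pos"],st["orientation"],st["contact_force"],st["torque"],st["finger_gap"])
C=camera_info("wrist");np.savez("c15.npz",**C)
im=camera("wrist")[:,:,::-1]; im=cv2.rotate(im,cv2.ROTATE_180);cv2.imwrite("pics/w15.png",im)
im=camera("side")[:,:,::-1]; crop(im,230,130,430,310,3.5,"pics/d15.png")
im=camera("scene")[:,:,::-1]; crop(im,260,100,430,260,4,"pics/s15.png")
E
```

```text
[ 508.82 -185.1   170.14] [ 0.06  1.    0.   -0.  ] [-0.02  0.29 -1.9 ] [ 0.03 -0.02 -0.03] 36.01567385630525
```

View pics/w15.png

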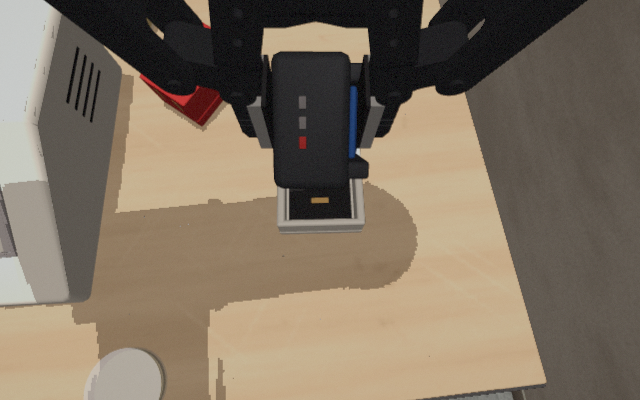

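View pics/d15.png

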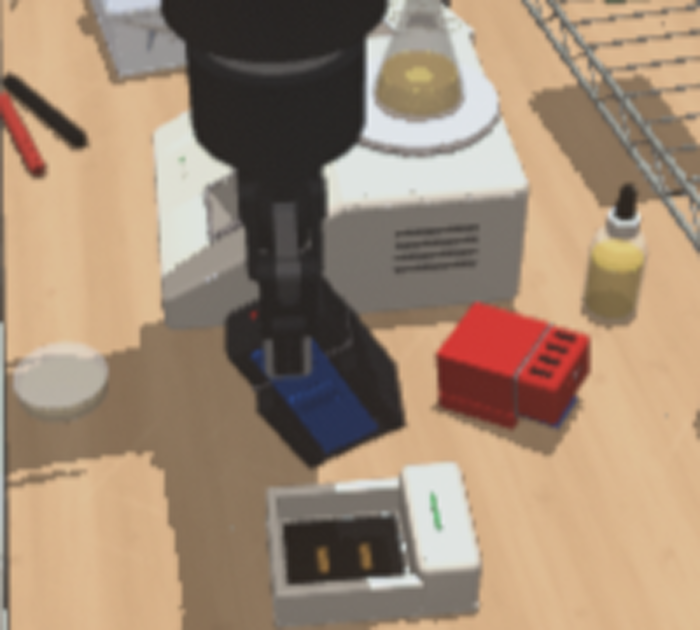

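View pics/s15.png

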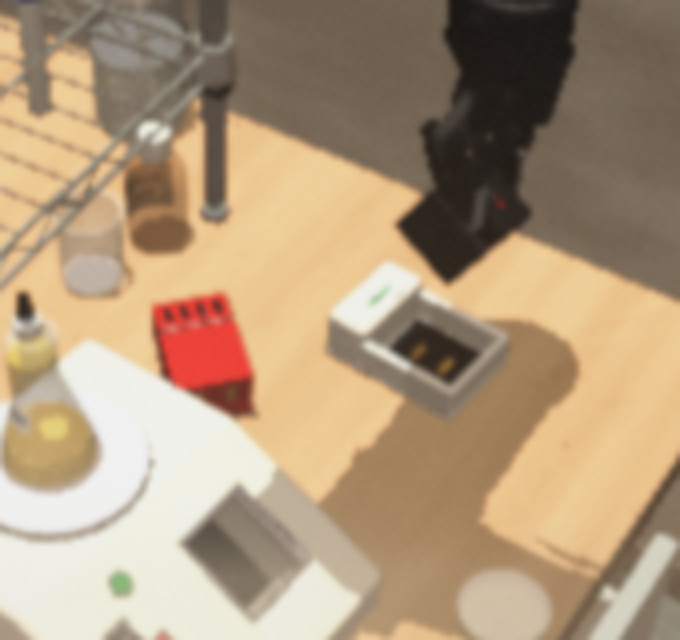

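```bash
python3 - <<'E'
from fit import *
im=cv2.imread("pics/w15.png");crop(im,250,130,400,250,5,"pics/w15z.png")
C=dict(np.load("c15.npz"))
p=[535.3,-193.3,-.11]
for L in [(-42,38,30),(-42,-38,30),(-35,31,30),(-35,-31,30)]:
    u=proj(C,W(p,L))[0]; print(L,(639-u[0]-250)*5,(399-u[1]-130)*5)
E
```

```text
(-42, 38, 30) 134.14875945170166 485.70179236662256
(-42, -38, 30) 581.7918598653725 485.70884068990154
(-35, 31, 30) 176.48786500034163 445.61832424990627
(-35, -31, 30) 538.9970796489738 445.6347856113707
```

View pics/w15z.png

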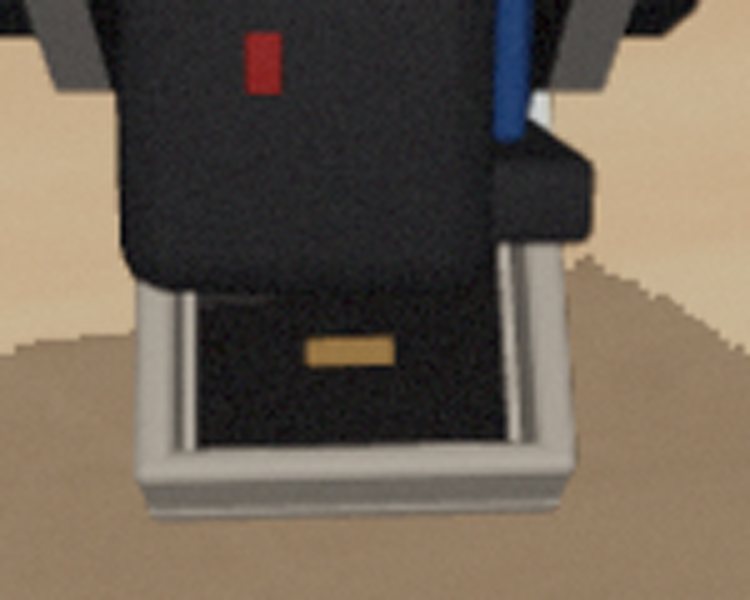

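{"method": "drive_tool", "body": {"steps": [[1, 0, 0, 0.04, 0], [1, 0, 0, 0.08, 0], [1, 0, 0, 0.105, 0], [1, 0, 0, 0.118, 0], [1, 0, 0, 0.118, 0], [1, 0, 0, 0.118, 0]]}}

```text
t: 16.25
ee_pos: [509.9, -185.1, 83.0]
orientation: [0.054, 0.999, -0.0, 0.001]
contact_force: [0.5, 0.3, -1.6]
finger_gap: 35.5
```

```bash
python3 - <<'E'
from fit import *
st=r.read_state();print(st["ee_pos"],st["orientation"],st["contact_force"],st["torque"],st["finger_gap"])
im=camera("wrist")[:,:,::-1]; im=cv2.rotate(im,cv2.ROTATE_180);crop(im,230,20,430,240,3,"pics/w16.png")
im=camera("side")[:,:,::-1]; crop(im,230,130,430,310,3.5,"pics/d16.png")
E
```

```text
[ 509.9  -185.08   83.05] [ 0.05  1.   -0.    0.  ] [ 0.45  0.31 -1.61] [-0.02 -0.01  0.02] 35.52017665861311
```

View pics/w16.png

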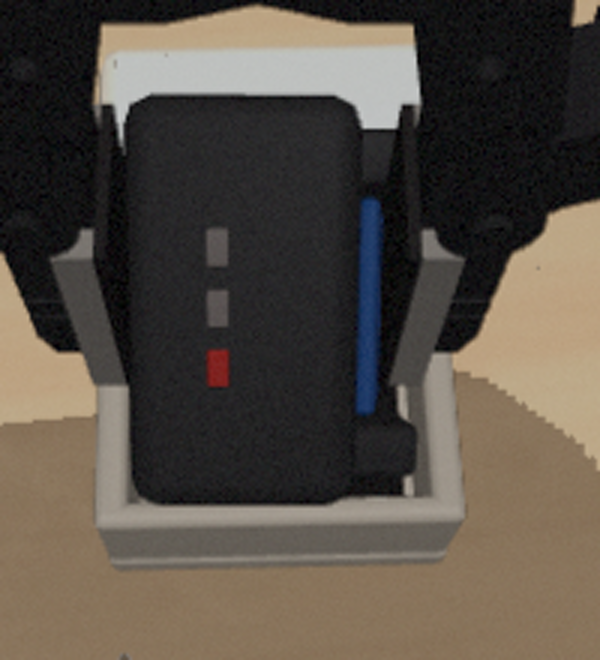

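View pics/d16.png

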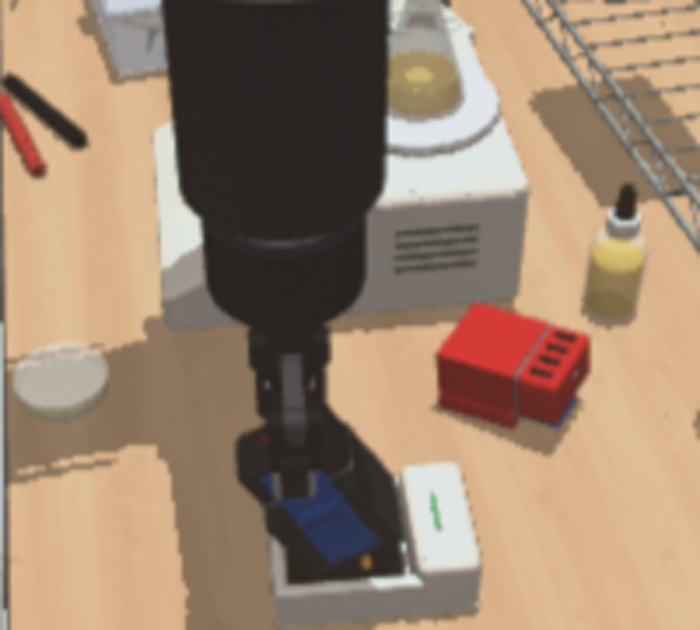

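{"method": "drive_tool", "body": {"steps": [[1, 0.0015, 0, 0.008, 0], [1, 0.0015, 0, 0.0133, 0], [1, 0.0015, 0, 0.015, 0], [1, 0.0015, 0, 0.0165, 0], [1, 0.0015, 0, 0.0165, 0]]}}

```text
t: 16.85
ee_pos: [508.3, -185.2, 70.9]
orientation: [0.055, 0.999, -0.0, 0.0]
contact_force: [-3.7, 3.3, 9.6]
finger_gap: 35.3
```

{"method": "drive_tool", "body": {"steps": [[1, 0, 0, 0, 0], [1, -0.004, 0, 0, 0], [1, -0.008, 0, 0, 0], [1, -0.012, 0, 0, 0], [1, -0.016, 0, 0, 0], [1, -0.02, 0, 0, 0], [1, -0.02, 0, 0, 0]], "grip_force": 20}}

```text
t: 17.55
ee_pos: [522.6, -187.5, 70.6]
orientation: [0.055, 0.998, -0.0, -0.0]
contact_force: [-4.0, -0.7, 7.8]
finger_gap: 35.5
```

```bash
python3 - <<'E'
from fit import *
st=r.read_state();print(st["ee_pos"],st["orientation"],st["contact_force"],st["torque"],st["finger_gap"])
im=camera("wrist")[:,:,::-1]; im=cv2.rotate(im,cv2.ROTATE_180);crop(im,230,20,430,240,3,"pics/w17.png")
im=camera("side")[:,:,::-1]; crop(im,260,200,400,310,5,"pics/d17.png")
E
```

```text
[ 522.59 -187.45   70.58] [ 0.05  1.   -0.   -0.  ] [-4.01 -0.73  7.82] [-0.4   1.65 -0.09] 35.50214107461365
```

View pics/w17.png

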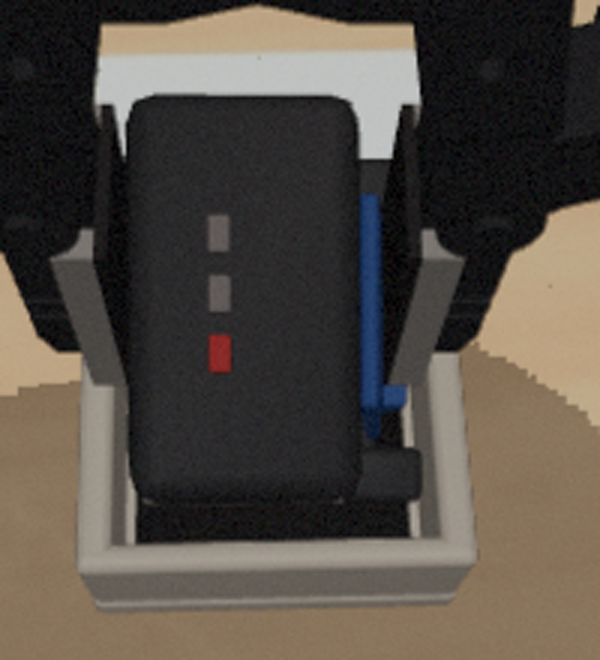

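View pics/d17.png

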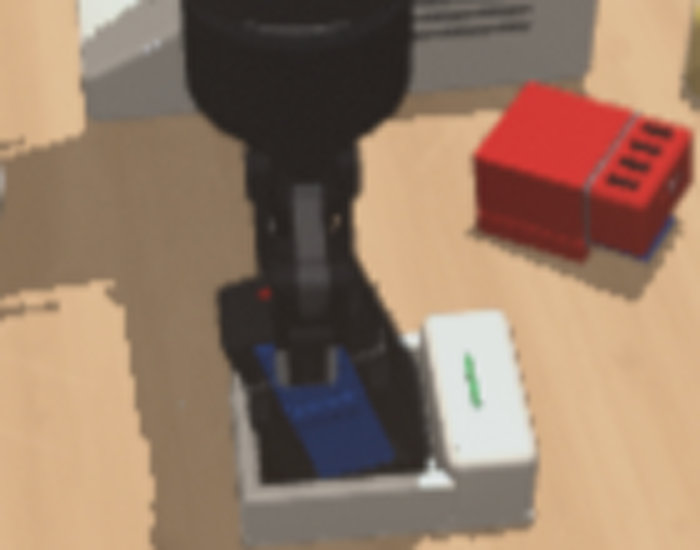

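{"method": "drive_tool", "body": {"steps": [[1, -0.005, 0, 0.0005, 0], [1, -0.01, 0, 0.001, 0], [1, -0.015, 0, 0.002, 0], [1, -0.019, 0, 0.003, 0], [1, -0.022, 0, 0.0038, 0], [1, -0.022, 0, 0.0038, 0]]}}

```text
t: 18.25
ee_pos: [538.7, -189.3, 67.7]
orientation: [0.055, 0.999, -0.001, -0.001]
contact_force: [-3.7, -0.9, 6.7]
finger_gap: 35.3
```

```bash
python3 - <<'E'
from fit import *
st=r.read_state();print(st["ee_pos"],st["orientation"],st["contact_force"],st["torque"],st["finger_gap"])
im=camera("wrist")[:,:,::-1]; im=cv2.rotate(im,cv2.ROTATE_180);crop(im,230,20,430,240,3,"pics/w18.png")
im=camera("side")[:,:,::-1]; crop(im,260,200,400,310,5,"pics/d18.png")
E
```

```text
[ 538.7  -189.34   67.67] [ 0.05  1.   -0.   -0.  ] [-3.68 -0.85  6.65] [-0.53  1.81  0.06] 35.28255131504825
```

View pics/w18.png

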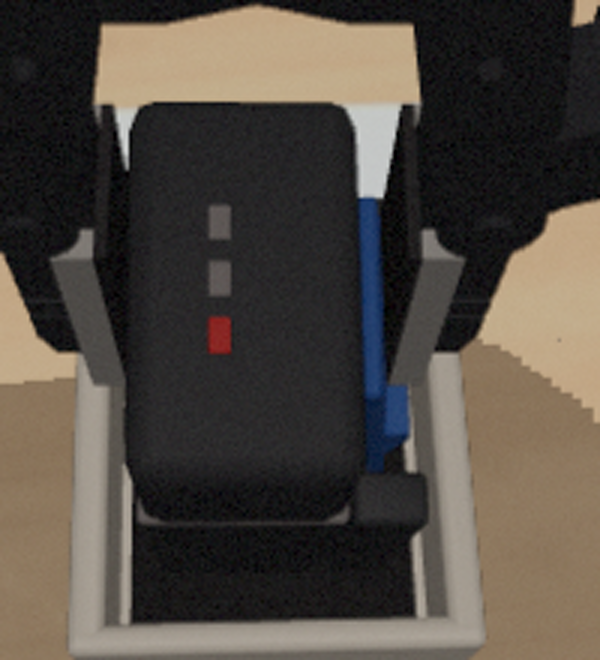

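View pics/d18.png

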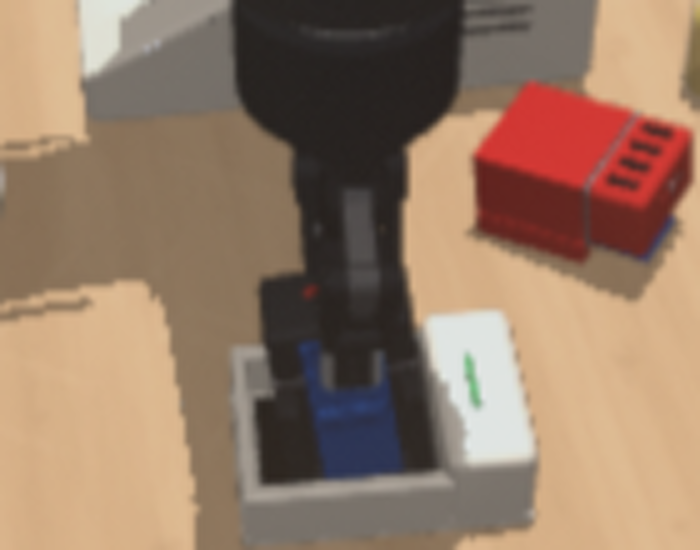

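{"method": "drive_tool", "body": {"steps": [[1, -0.003, 0, 0.0008, 0], [1, -0.006, 0, 0.0016, 0], [1, -0.009, 0, 0.0026, 0], [1, -0.011, 0, 0.0034, 0], [1, -0.011, 0, 0.0034, 0]]}}

```text
t: 18.85
ee_pos: [546.5, -190.3, 65.0]
orientation: [0.055, 0.999, -0.001, -0.001]
contact_force: [-3.9, -1.6, 7.3]
finger_gap: 35.8
```

```bash
python3 - <<'E'
from fit import *
st=r.read_state();print(st["ee_pos"],st["orientation"],st["contact_force"],st["torque"],st["finger_gap"])
im=camera("wrist")[:,:,::-1]; im=cv2.rotate(im,cv2.ROTATE_180);crop(im,230,20,430,240,3,"pics/w19.png")
im=camera("side")[:,:,::-1]; crop(im,260,200,400,310,5,"pics/d19.png")
E
```

```text
[ 546.55 -190.29   65.  ] [ 0.05  1.   -0.   -0.  ] [-3.86 -1.59  7.29] [-0.64  2.03  0.16] 35.80872143112704
```

View pics/w19.png

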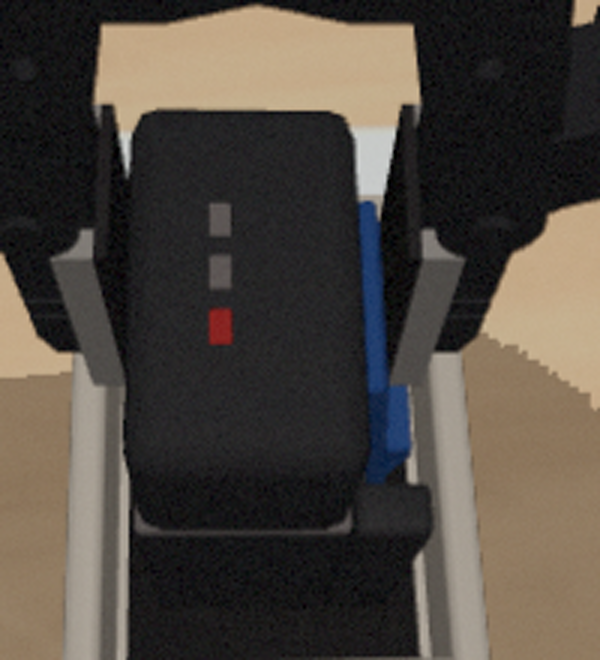

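View pics/d19.png

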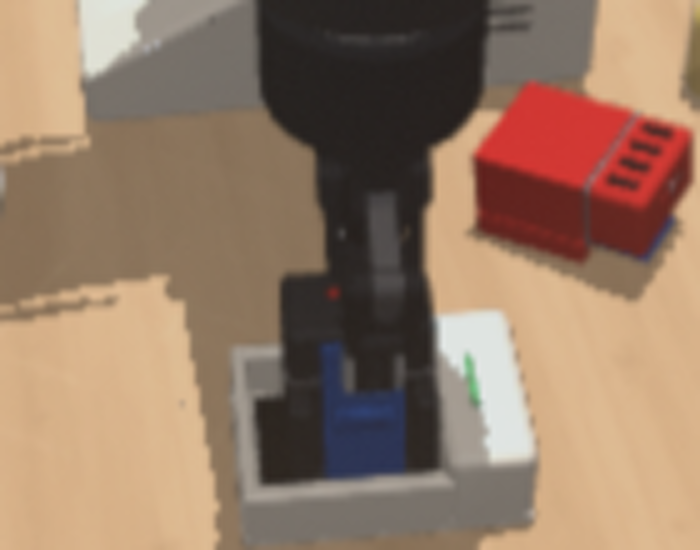

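{"method": "drive_tool", "body": {"steps": [[0.1, 0, 0, 0, 0], [0, 0, 0, 0, 0], [-0.15, 0, 0, 0, 0], [-0.4, 0, 0, 0, 0], [-0.6, 0, 0, 0, 0], [-0.6, 0, 0, 0, 0], [-1, 0, 0, 0, 0], [-1, 0, 0, 0, 0]]}}

```text
t: 19.75
ee_pos: [547.6, -189.6, 64.5]
orientation: [0.055, 0.998, 0.0, 0.0]
contact_force: [-0.6, -0.1, 0.4]
finger_gap: 85.6
```

```bash
python3 - <<'E'
from fit import *
st=r.read_state();print(st["ee_pos"],st["orientation"],st["contact_force"],st["torque"],st["finger_gap"])
im=camera("wrist")[:,:,::-1]; im=cv2.rotate(im,cv2.ROTATE_180);crop(im,200,20,450,240,3,"pics/w20.png")
im=camera("side")[:,:,::-1]; crop(im,260,200,400,310,5,"pics/d20.png")
E
```

```text
[ 547.6  -189.6    64.49] [0.05 1.   0.   0.  ] [-0.6  -0.09  0.37] [-0.01  0.02 -0.02] 85.62358689365522
```

View pics/w20.png

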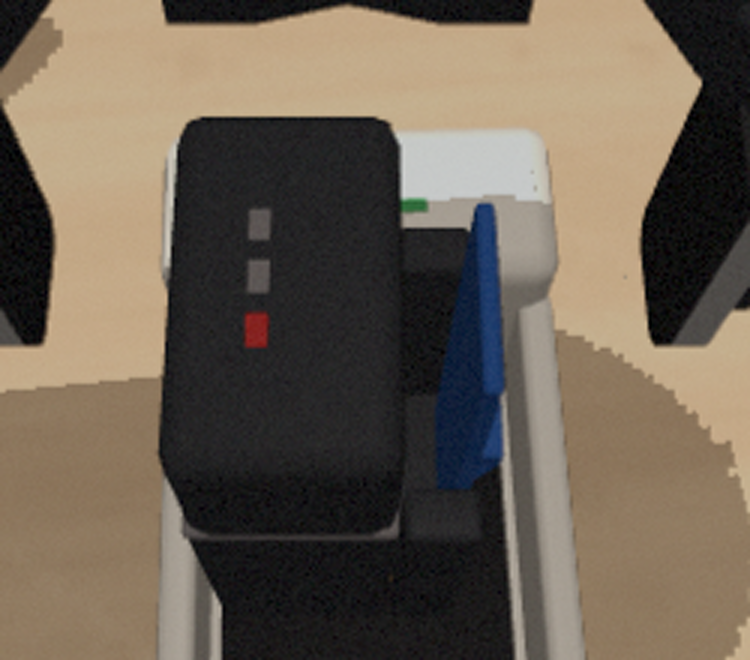

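View pics/d20.png

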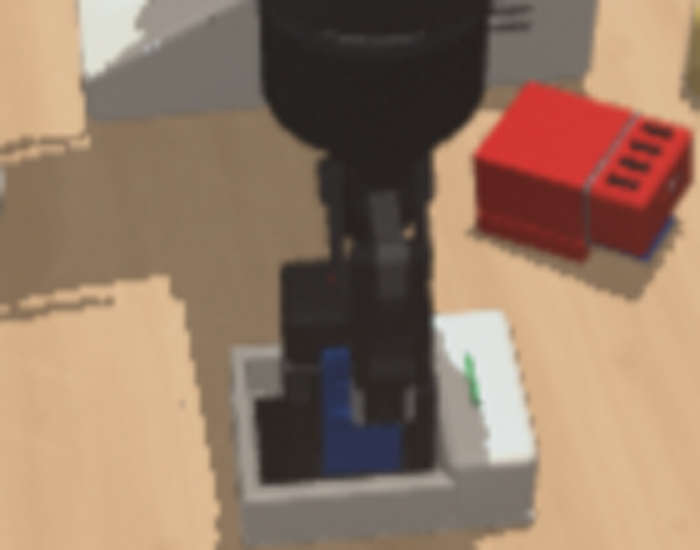

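{"method": "drive_tool", "body": {"steps": [[-1, 0, 0, -0.03, 0], [-1, 0, 0, -0.08, 0], [-1, 0.03, 0, -0.14, 0], [-1, 0.06, 0, -0.2, 0], [-1, 0.09, 0, -0.2, 0], [-1, 0.09, 0, -0.2, 0], [-1, 0.09, 0, -0.2, 0]]}}

```text
t: 20.55
ee_pos: [480.2, -182.2, 214.9]
orientation: [0.055, 0.998, 0.0, 0.001]
contact_force: [0.9, -0.6, 0.2]
finger_gap: 85.7
```

```bash
python3 - <<'E'
from fit import *
st=r.read_state();print(st["ee_pos"],st["orientation"],st["contact_force"],st["finger_gap"])
C=camera_info("wrist");np.savez("c21.npz",**C)
im=camera("wrist")[:,:,::-1]; im=cv2.rotate(im,cv2.ROTATE_180);cv2.imwrite("pics/w21.png",im);crop(im,230,60,430,240,4,"pics/w21z.png")
im=camera("side")[:,:,::-1]; cv2.imwrite("pics/d21f.png",im);crop(im,280,210,390,310,6,"pics/d21.png");crop(im,270,110,400,220,5,"pics/d21b.png")
im=camera("scene")[:,:,::-1]; crop(im,320,140,410,220,7,"pics/s21.png");crop(im,220,170,320,270,6,"pics/s21b.png")
E
```

```text
[ 480.21 -182.17  214.86] [0.05 1.   0.   0.  ] [ 0.87 -0.63  0.24] 85.71170131996918
```

View pics/w21z.png

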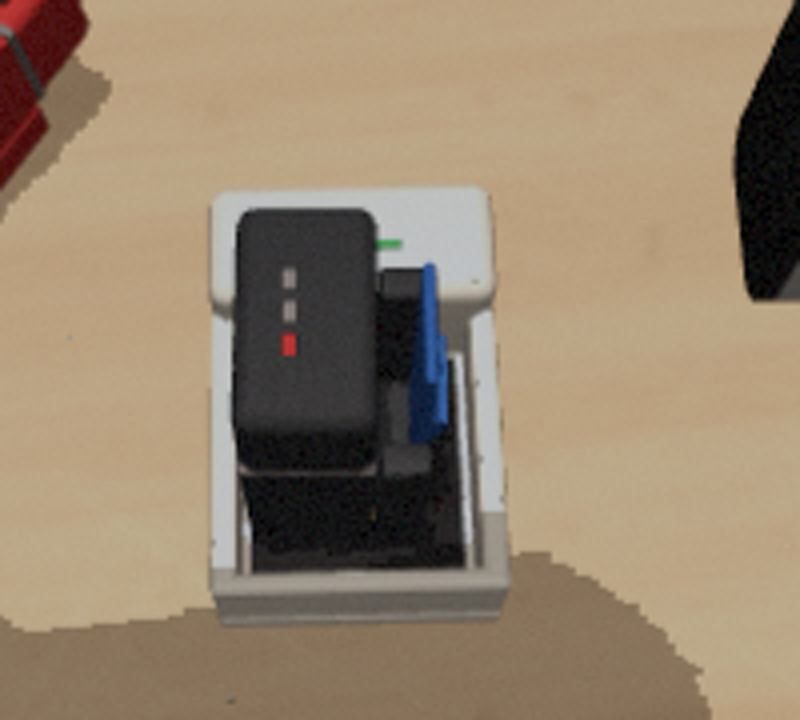

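View pics/d21.png

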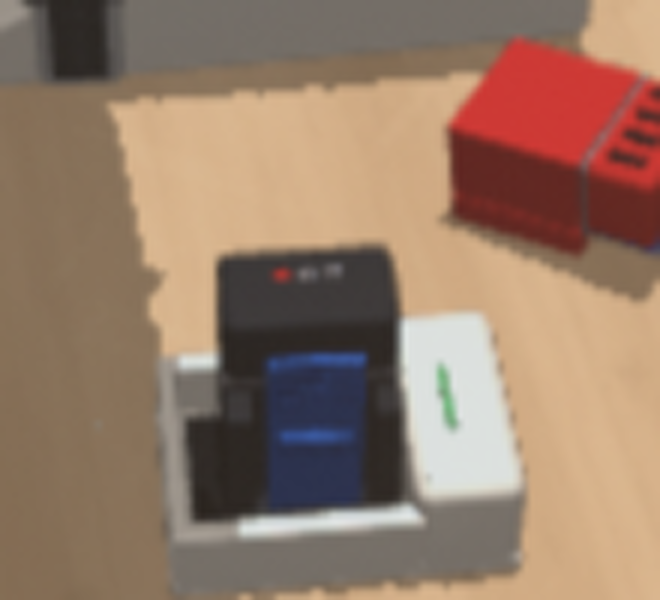

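View pics/s21.png

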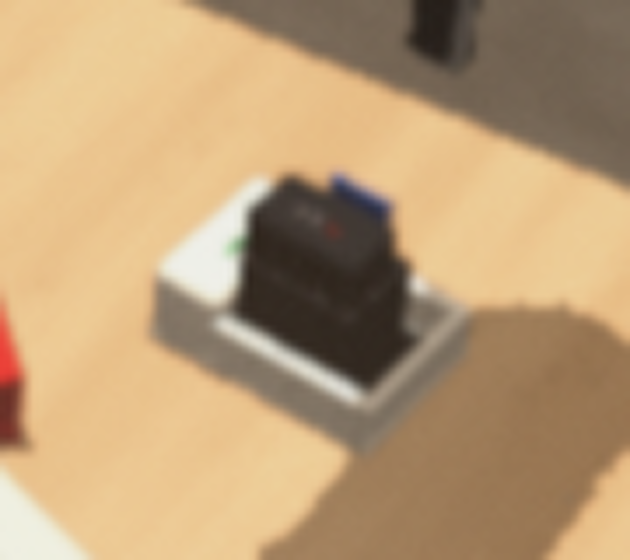

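View pics/s21b.png

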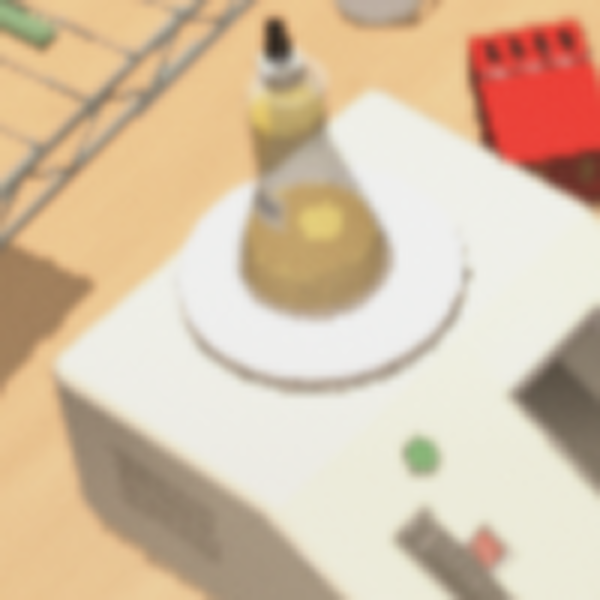

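```bash
python3 - <<'E'
from fit import *
S=camera_info("scene");D=camera_info("side");C=dict(np.load("c21.npz"))
z=lambda x,y:(639-(230+x/4),399-(60+y/4)); d=lambda x,y:(280+x/6,210+y/6)
obs=[(C,z(237,208),(28,22.75,80)),(C,z(377,208),(28,-9,80)),(C,z(233,428),(-28,22.75,80)),(C,z(377,432),(-28,-9,80)),
(D,d(219,255),(-28,22.75,80)),(D,d(388,245),(28,22.75,80)),(D,d(400,322),(28,-9,80)),(D,d(219,328),(-28,-9,80)),(C,z(425,262),(15,-22.75,76)),(D,d(268,360),(-15,-22.75,76)),(D,d(366,354),(15,-22.75,76))]
def Wp(p,L): return Rot.from_euler('ZYX',[p[3],p[4],p[5]]).apply(L)+p[:3]
f=lambda p:np.concatenate([proj(c,Wp(p,L))[0]-uv for c,uv,L in obs])
q=least_squares(f,[540,-193,8,-.1,0,0],loss='soft_l1');J=q.jac;print(q.x);print(f(q.x).reshape(-1,2));print("sd",np.sqrt(np.diag(np.linalg.inv(J.T@J)))*1)
f2=lambda p:f([p[0],p[1],8,p[2],0,0]);q2=least_squares(f2,[540,-193,-.1],loss='soft_l1');print(q2.x,np.abs(f2(q2.x)).max(),q.cost,q2.cost)
x,y=q2.x[:2]-[535.3,-193.3];print("dist",np.hypot(x,y))
E
```

```text
[ 539.33 -189.99    7.39   -0.11    0.03   -0.03]
[[ 0.24 -0.05]
 [ 0.44  0.62]
 [ 0.9  -0.97]
 [-0.17  0.56]
 [-0.83 -0.51]
 [ 0.55  0.13]
 [ 0.64 -0.53]
 [ 0.25 -0.4 ]
 [-2.9  -0.39]
 [-0.26  1.11]
 [-0.03  1.48]]
sd [2.58 3.58 1.28 0.02 0.03 0.04]
[ 542.03 -187.74   -0.11] 2.9298918882292924 5.652887552918021 6.949879640514608
dist 8.733173114047965
```

```bash
python3 -c "
from plant import r,ticket
s=r.read_state();print(s['t'],s['contact_force'])
print(ticket.finish_job())"
```

```text
20.7 [-0.42764824  0.25951961 -0.03448695]
the job is handed in; nothing more can be done
None
```

I handed the job in at 20.7 s. The thumbwheel is at 0 and the pack is standing in the charger's well. The hand-in reported no verdict.

- **Wheel:** it took three strokes of the closed fingertips. The 0 then sat centred on red in its window before I touched the pack. It still showed red, though coarsely, in the last scene picture.
- **Pack:** I squeezed the tab (gap about 35 mm), drew the pack out along the bay's axis and lowered it tilted into the well. There I turned it upright against the floor and the hump, then let go. I saw no drop.
- **Last checks on the pack:** it stands on its foot with the tab sprung out. Assuming it is upright on the floor, the picture fit puts it about 9 mm off the well's centre, and the limit is 14 mm. A free fit gives a foot height of 7.4 mm and tilts of about 0.03 rad per axis. That tilt is no more than the fit's own uncertainty, so it is only roughly confirmed against the 0.09 rad limit.
- **Other things:** in the last scene picture the flask stands on the plate. The dropper bottle, petri dish and red look-alike looked undisturbed, but I did not measure them. The gripper was open and about 150 mm above where it let go of the pack, with the force reading near zero.

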